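# Clear and reload a rapid-test cassette reader

## Task

Get the cassette reader ready and start its next run: fold its lid right up to the stop, draw each spent cassette now in it straight out from under the reading head and drop it in the sharps tub, then slide every unread cassette lying on the table, face up and result window first, under the head until it meets the stop, one to a lane. Fold the lid fully shut over them, then press the start button right down and let it spring back; never press start while the lid is up. Leave the two vials and the cooling block where they stand and keep the tub upright.

Things in the scene. Friction and masses are not known exactly. Their poses are not given: they have to be found in the camera images.
- reader: benchtop cassette reader, fixed. Origin on the table under the middle lane, halfway along its depth; x points to its back (away from the robot), y to its left, z up. Grey base x -85 to 85, y -76 to 128 mm, flat top (sill and lane floors) at z 12 mm. Console along its left side, y 90 to 128, 46 mm high. White reading head across the base, behind the bare front sill
- reading_head (a point): middle of the head's lower front edge (reader x -20, y 0, z 25 mm); axes as the reader's. Under it a gap 13 mm high, top of the head at z 45. Grey fences under it part the gap into three straight lanes along x, each 28 mm wide, centred at y -50, 0, +50; the inner fences have round noses. Sill in front: x -85 to -20, bare
- lane_stop (a point): point on the floor of the middle lane (z 12 mm) at the stop, a wall at reader x +22 mm; the other lanes' stop points lie 50 mm to either side along y; axes as the reader's. A cassette that meets the stop is 42 mm under the head and its last 30 mm stand out on the sill
- lid (a joint): angle of the grey lid, rad: 0 shut, 1.75 (about 100 degrees) up at its stop, just past upright. Stiff hinge: it stays where left; about 1.5 N at the tab moves it. Panel 152 mm deep, 160 wide, 5 thick; a skirt 36 mm high along its front edge comes down on the sill when shut (reader x -78, 28 mm in front of the tails of seated cassettes), so it cannot shut on a cassette left far out
- lid_hinge (a point): point on the hinge line of the lid, which runs along the reader's y: at reader x 72, y 0, z 54.5 mm
- lid_tab (a point): grip point on the lid's thumb tab, which stands 38 mm out from its front edge, 18 mm wide (along the hinge line), 8 mm thick. The point is 26 mm out from the edge, 178 mm from the hinge line; lid shut: z 54.5, reader x -106, y 0 mm. Held across the 18 mm it can turn between the fingers as the lid swings. Axes of the lid; lid shut, as the reader's
- start (a joint): travel of the start button, m: 0 released, 0.005 fully down (4 N, sprung)
- start_top (a point): middle of the top of the start button, a round grey button of 20 mm in a black collar on the console, beside the reading head (reader x 45, y 109, z 61 mm); it is pressed straight down
- sharps_tub: open yellow sharps tub, 187 x 207 mm at the rim, 178 mm high, narrowing to about 130 x 144 mm at the floor, loose; origin at the centre of its underside
- unread_1: unread rapid-test cassette, a flat white plastic bar 72 x 24 x 9 mm, 15 g; origin at the centre of its underside, x along its length, z out of its face. x points to the end with the result window (a rounded rectangle with two lines); the small oval sample well and a blue code are at the other end. At the start it lies anyhow on the free corner of the table left of the reader (x 0.41 to 0.57, y -0.09 to 0.05). May be absent
- unread_1_window_end (a point): the middle of its result-window end face (36 mm along +x from its origin, 4 mm up)
- unread_2: unread rapid-test cassette, a flat white plastic bar 72 x 24 x 9 mm, 15 g; origin at the centre of its underside, x along its length, z out of its face. x points to the end with the result window (a rounded rectangle with two lines); the small oval sample well and a blue code are at the other end. At the start it lies anyhow on the free corner of the table left of the reader (x 0.41 to 0.57, y -0.09 to 0.05). May be absent
- unread_2_window_end (a point): the middle of its result-window end face (36 mm along +x from its origin, 4 mm up)
- unread_3: unread rapid-test cassette, a flat white plastic bar 72 x 24 x 9 mm, 15 g; origin at the centre of its underside, x along its length, z out of its face. x points to the end with the result window (a rounded rectangle with two lines); the small oval sample well and a blue code are at the other end. At the start it lies anyhow on the free corner of the table left of the reader (x 0.41 to 0.57, y -0.09 to 0.05). May be absent
- unread_3_window_end (a point): the middle of its result-window end face (36 mm along +x from its origin, 4 mm up)
- spent_1: spent (already read) rapid-test cassette, a flat white plastic bar 72 x 24 x 9 mm, 15 g; origin at the centre of its underside, x along its length, z out of its face; at the start it sits in a lane of the reader against the stop (right lane). May be absent
- spent_2: spent (already read) rapid-test cassette, a flat white plastic bar 72 x 24 x 9 mm, 15 g; origin at the centre of its underside, x along its length, z out of its face; at the start it sits in a lane of the reader against the stop (middle lane). May be absent
- spent_3: spent (already read) rapid-test cassette, a flat white plastic bar 72 x 24 x 9 mm, 15 g; origin at the centre of its underside, x along its length, z out of its face; at the start it sits in a lane of the reader against the stop (left lane). May be absent
- vial_1: bystander: capped vial, 23 mm across, 72 mm tall; origin at the centre of its underside
- vial_2: bystander: capped vial, 23 mm across, 72 mm tall; origin at the centre of its underside
- cooling_block: bystander: blue cooling block, 75 x 105 x 50 mm; origin at the centre of its underside

How it is judged:
On the way, in this order (a step that is already met when the one before it is completed fails the run):
1. the lid is folded up to its stop (value of joint lid above 1.5 rad), for 0.2 s.
2. every spent cassette is in the tub and every unread one is seated in a lane, window end at the stop (horizontal distance between each of spent_1, spent_2, spent_3 and sharps_tub below 0.085 m and height (world z) of each of spent_1, spent_2, spent_3 below 0.14 m and x of unread_1_window_end in the frame of reader between 0.017 and 0.027 m and height (world z) of unread_1 between 0.007 and 0.018 m and angle between each of unread_1, unread_2, unread_3's own z axis and vertical below 0.15 rad and ((y of unread_1_window_end in the frame of reader between -0.056 and -0.044 m and y of unread_1 in the frame of reader between -0.056 and -0.044 m) or (y of unread_1_window_end in the frame of reader between -0.006 and 0.006 m and y of unread_1 in the frame of reader between -0.006 and 0.006 m) or (y of unread_1_window_end in the frame of reader between 0.044 and 0.056 m and y of unread_1 in the frame of reader between 0.044 and 0.056 m)) and x of unread_2_window_end in the frame of reader between 0.017 and 0.027 m and height (world z) of unread_2 between 0.007 and 0.018 m and ((y of unread_2_window_end in the frame of reader between -0.056 and -0.044 m and y of unread_2 in the frame of reader between -0.056 and -0.044 m) or (y of unread_2_window_end in the frame of reader between -0.006 and 0.006 m and y of unread_2 in the frame of reader between -0.006 and 0.006 m) or (y of unread_2_window_end in the frame of reader between 0.044 and 0.056 m and y of unread_2 in the frame of reader between 0.044 and 0.056 m)) and x of unread_3_window_end in the frame of reader between 0.017 and 0.027 m and height (world z) of unread_3 between 0.007 and 0.018 m and ((y of unread_3_window_end in the frame of reader between -0.056 and -0.044 m and y of unread_3 in the frame of reader between -0.056 and -0.044 m) or (y of unread_3_window_end in the frame of reader between -0.006 and 0.006 m and y of unread_3 in the frame of reader between -0.006 and 0.006 m) or (y of unread_3_window_end in the frame of reader between 0.044 and 0.056 m and y of unread_3 in the frame of reader between 0.044 and 0.056 m))), for 0.2 s.
3. the lid is shut over the seated cassettes (value of joint lid below 0.06 rad and x of unread_1_window_end in the frame of reader between 0.017 and 0.027 m and height (world z) of unread_1 between 0.007 and 0.018 m and angle between each of unread_1, unread_2, unread_3's own z axis and vertical below 0.15 rad and ((y of unread_1_window_end in the frame of reader between -0.056 and -0.044 m and y of unread_1 in the frame of reader between -0.056 and -0.044 m) or (y of unread_1_window_end in the frame of reader between -0.006 and 0.006 m and y of unread_1 in the frame of reader between -0.006 and 0.006 m) or (y of unread_1_window_end in the frame of reader between 0.044 and 0.056 m and y of unread_1 in the frame of reader between 0.044 and 0.056 m)) and x of unread_2_window_end in the frame of reader between 0.017 and 0.027 m and height (world z) of unread_2 between 0.007 and 0.018 m and ((y of unread_2_window_end in the frame of reader between -0.056 and -0.044 m and y of unread_2 in the frame of reader between -0.056 and -0.044 m) or (y of unread_2_window_end in the frame of reader between -0.006 and 0.006 m and y of unread_2 in the frame of reader between -0.006 and 0.006 m) or (y of unread_2_window_end in the frame of reader between 0.044 and 0.056 m and y of unread_2 in the frame of reader between 0.044 and 0.056 m)) and x of unread_3_window_end in the frame of reader between 0.017 and 0.027 m and height (world z) of unread_3 between 0.007 and 0.018 m and ((y of unread_3_window_end in the frame of reader between -0.056 and -0.044 m and y of unread_3 in the frame of reader between -0.056 and -0.044 m) or (y of unread_3_window_end in the frame of reader between -0.006 and 0.006 m and y of unread_3 in the frame of reader between -0.006 and 0.006 m) or (y of unread_3_window_end in the frame of reader between 0.044 and 0.056 m and y of unread_3 in the frame of reader between 0.044 and 0.056 m))), for 0.2 s.
4. the start button is pressed down (value of joint start above 0.0035 m).
At the end, for the whole second after the job is handed in: Each unread cassette is flat, face up in a lane of its own, window end within 5 mm of the stop, within 6 mm of the lane's middle; each spent one is in the upright tub; the lid is shut to 0.06 rad; after that start was pressed 3.5 mm or more and is released (all of step 3 and horizontal distance between each of spent_1, spent_2, spent_3 and sharps_tub below 0.085 m and height (world z) of each of spent_1, spent_2, spent_3 below 0.14 m and value of joint start below 0.0015 m and angle between sharps_tub's own z axis and vertical below 0.15 rad); the robot touches nothing.
It fails at once if the start button is pressed while the lid is up (value of joint start above 0.0035 m and value of joint lid above 0.15 rad).
It fails at once if the tub is tipped (angle between sharps_tub's own z axis and vertical above 0.5 rad).
It fails at once if a bystander is moved more than 50 mm (distance of any of vial_1, vial_2, cooling_block from where it was at the start of the episode above 0.05 m).
Of unread_1, unread_2, unread_3 only 2 to 3 are there at a start; the rules pass over those that are not, and their reading is None.
Of spent_1, spent_2, spent_3 only 2 to 3 are there at a start; the rules pass over those that are not, and their reading is None.
At some moment in a run one of unread_1, unread_2, unread_3 may be knocked a few centimetres aside while the robot is not near it.
Once in a run the grip may slacken for a moment while it holds something.
It also fails if it takes over 210 s, if anything falls off the work surface, if the arm or the gripper's body presses on something with over 40 N, if the wrist force passes 120 N, or if a joint passes its speed limit or range.

## Robot

A 7-joint arm with a two-finger parallel gripper is mounted at the origin on a cart in front of the work surface, level with it; the furniture and walls round the work are solid. World frame = base frame: x ahead of the robot, y to its left, z up, the work surface at z = 0. Lengths are in m, angles in rad, forces in N, time in s.
With the tool pointing down it reaches from about 0.425 to 0.825 m from the base axis. Payload 3.6 kg.
Tool frame: the origin (TCP) lies on the mounting face of the last link; the fingertips stand 173 mm ahead of it and the grasp point (between the pads) lies 155 mm ahead of it (bot.tcp_to_grasp is the distance from the TCP to the grasp point, in m); z points along the fingers, y is the direction in which the jaws open and shut (so a half turn about z gives the same grasp; the last joint's range is limited). The gripper opens to 85 mm and grips with 20 to 120 N. Pads are 22 mm wide; open, the fingers measure 114 mm over their backs; the gripper's body (76 mm by 85 mm) begins 54 mm behind the grasp point. The pads swing forward as they close: fully open they stand 13 mm farther back than shut.
Start: joints at [1.29, 0.615, -0.013, 1.423, 0.008, 1.103, -0.04], TCP at [0.164, -0.629, 0.405] pointing down, gripper open.
Joint ranges: [-3.12, 3.12], [-0.3, 2.06], [-1.34, 1.32], [0.26, 2.42], [-1.36, 4.5], [0.01, 1.98], [-2.84, 2.84]. Speed limits (rad/s): [2.79, 2.79, 3.14, 3.14, 3.14, 3.14, 3.14].

## Interface

Orientations are given as a rotation vector (axis times angle).
In Python, from cell import bot, hand, eyes, job gives the robot as it stands. Calls block until the motion is done:
- bot.goto(position, orientation): joint-space move of the TCP to a pose.
- bot.movel(position, frame=None, vel=0.15, force_limit=None): straight line of the TCP; frame=None keeps the orientation; vel is the mean speed in m/s. With force_limit (N) it stops when the force on the tool has changed by that much, and returns True; else False.
- bot.move_joints(angles): joint-space move.
- hand.gripper_to(opening, grasp_force=None): opening from 0.0 (shut) to 1.0 (fully open); grasp_force is the grip in N (None keeps the last); returns when the fingers have stopped.
- bot.wait(seconds).
- bot.ik(position, orientation): joint angles nearest the present ones, or None.
- bot.get_obs(): the state.
- eyes.capture(name): name is "side" or "top"; returns a dict with "color" (480x640x3 uint8, red, green, blue), "intrinsics" (3x3 intrinsics, pixels), "R" (3x3) and "t" (3): a world point X has camera coordinates R X + t. Camera axes: x right, y down, z forward; pixel columns grow to the right and rows downward; lengths in m; the calibration is good to about 2 mm. A picture is of the moment at which its call begins. There is no depth.
A pose or a line that the arm cannot do raises bot.MotionError and nothing moves.
- job.sign_off(): hands the job in, once; it reports no verdict.
The state is a dict: "t": time; "qpos": joint angles; "qvel": joint speeds; "joint_torque": joint torques, N m; "tcp_pos": TCP position; "tcp_rot": TCP orientation; "force": force on the tool from outside, world axes, zero at the start; "ft_torque": the same for the moment, N m; "opening": opening from 0.0 (shut) to 1.0 (fully open).
Only numpy, scipy, OpenCV 4.12 (cv2) and the standard library are available. Lean on these libraries where they do the work, as an engineer would, in place of code of your own. Each camera call takes 0.05 s, during which the arm holds its last target.

## Working session

There is one attempt and no reset: what is moved stays moved. The work goes in short steps, each a Python script; the robot and the scene stay as the last script left them, time stands still between calls to the robot, and variables do not carry over. Pictures are saved under pics/ and viewed, and the job is handed in when it is done.

```bash
ls -la; mkdir -p pics; python3 - <<'E'
from cell import bot,hand,eyes,job
import cv2,numpy as np
o=bot.get_obs(); print(o['t'],o['tcp_pos'],o['tcp_rot'],o['opening'],o['force'],bot.tcp_to_grasp)
for n in('top','side'):
    c=eyes.capture(n); cv2.imwrite(f'pics/{n}0.png',c['color'][:,:,::-1]); print(n,c['intrinsics'].tolist(),np.round(c['R'],4).tolist(),c['t'].tolist(), 'pos',-c['R'].T@c['t'])
E
```

```text
total 12
drwxr-xr-x  3 agent agent 4096 Dec  6 23:19 .
drwxr-xr-x 23 root  root  4096 Dec  6 23:19 ..
drwxr-xr-x  2 agent agent 4096 Dec  6 23:19 pics
0.0 [ 0.16375555 -0.62868296  0.4035432 ] [-3.11358967e+00 -3.98934738e-01  6.10274565e-04] 0.9979140284357052 [-0.18619506 -1.15813691  0.39770779] 0.1547
top [[451.8938031966341, 0.0, 320.032402117378], [0.0, 451.8938031966341, 238.78146676206154], [0.0, 0.0, 1.0]] [[-0.0215, -0.9998, 0.001], [-0.9872, 0.021, -0.1579], [0.1579, -0.0044, -0.9874]] [-0.18096767080655773, 0.6309750597811674, 0.8250180568947967] pos [ 0.48876908 -0.19061174  0.91449744]
side [[458.7707753775189, 0.0, 320.38123778909414], [0.0, 458.7707753775189, 241.4391850628962], [0.0, 0.0, 1.0]] [[-0.846, -0.5326, 0.0251], [-0.2638, 0.3773, -0.8877], [0.4634, -0.7576, -0.4597]] [0.4186652379273692, 0.3127094856729336, 0.5535411550876571] pos [0.1802005  0.5243914  0.52155255]
```

View pics/top0.png

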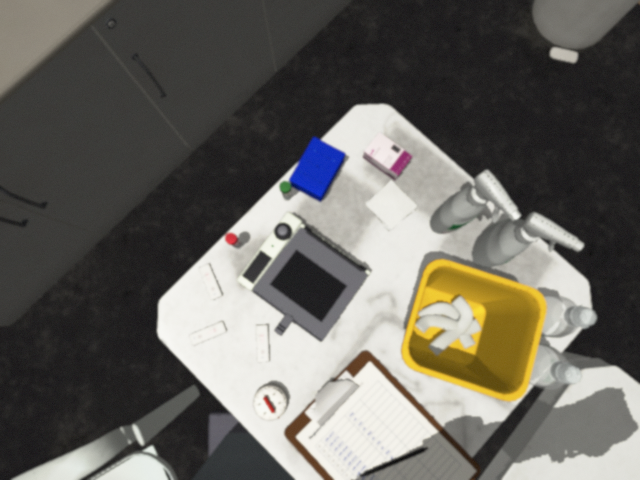

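View pics/side0.png

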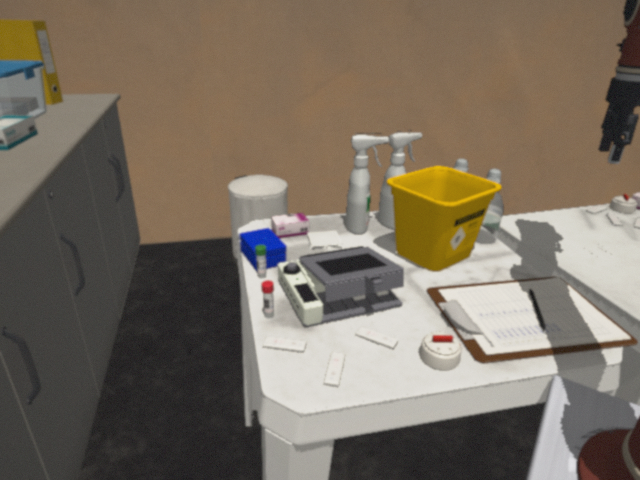

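```bash
python3 - <<'E'
import cv2
a=cv2.imread('pics/top0.png'); cv2.imwrite('pics/t0z.png',cv2.resize(a[200:370,175:375],None,fx=4,fy=3.5 and 4*0.88,interpolation=cv2.INTER_CUBIC)[:600])
b=cv2.imread('pics/side0.png'); cv2.imwrite('pics/s0z.png',cv2.resize(b[230:390,240:440],None,fx=3.7,fy=3.7,interpolation=cv2.INTER_CUBIC))
E
```

```text
(no output)
```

View pics/t0z.png

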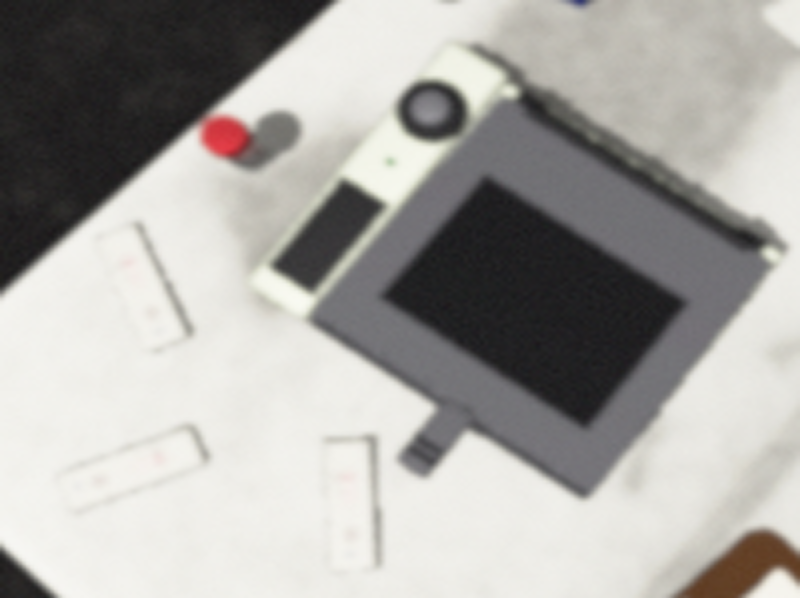

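View pics/s0z.png

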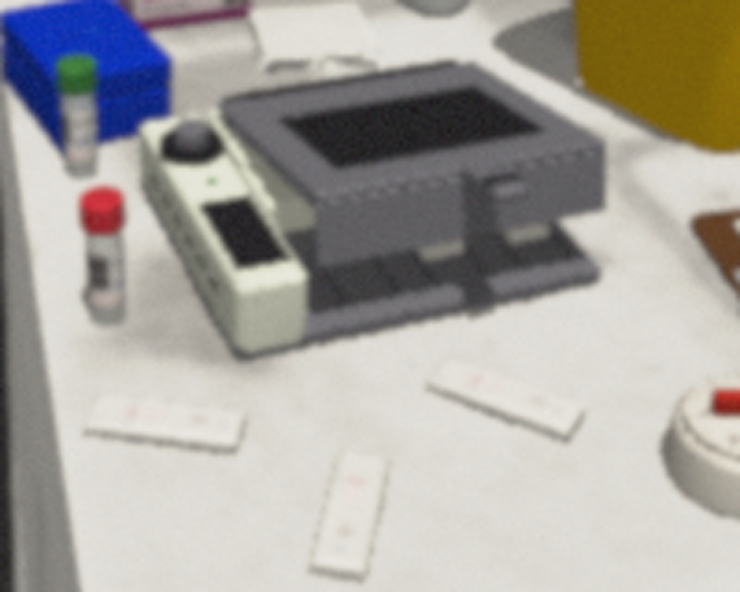

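```bash
cat > h.py <<'E'
import cv2,numpy as np
from cell import bot,hand,eyes,job
def cap(n,name=None):
    c=eyes.capture(n)
    c['color']=np.asarray(c['color'])
    if name: cv2.imwrite(f'pics/{name}.png',c['color'][:,:,::-1])
    return c
def ray(c,uv,z):
    K=np.array(c['intrinsics']);R=np.array(c['R']);t=np.array(c['t'])
    uv=np.atleast_2d(np.array(uv,float)); d=np.c_[(uv-K[:2,2])/K[0,0],np.ones(len(uv))]@R
    p=-R.T@t; s=(z-p[2])/d[:,2]; return p+d*s[:,None]
def proj(c,X):
    K=np.array(c['intrinsics']);q=np.atleast_2d(X)@np.array(c['R']).T+np.array(c['t'])
    return q[:,:2]/q[:,2:]*K[0,0]+K[:2,2]
def zoom(c,x0,y0,w,h,f,name):
    im=cv2.resize(c['color'][y0:y0+h,x0:x0+w,::-1],None,fx=f,fy=f,interpolation=cv2.INTER_CUBIC)
    cv2.imwrite(f'pics/{name}.png',im)
def rigid2(A,B):
    # yaw,t with B=R A+t
    A=np.array(A,float);B=np.array(B,float);a=A.mean(0);b=B.mean(0)
    H=(A-a).T@(B-b);th=np.arctan2(H[0,1]-H[1,0],H[0,0]+H[1,1])
    R=np.array([[np.cos(th),-np.sin(th)],[np.sin(th),np.cos(th)]]);t=b-R@a
    return th,t,np.linalg.norm(A@R.T+t-B,axis=1)
E
python3 - <<'E'
from h import *
c=cap('top')
im=c['color'].astype(int)
hsv=cv2.cvtColor(c['color'],cv2.COLOR_RGB2HSV)
print(im[270,245],im[215,290], im[260,200], im[330,262])
# cassette contours: lines
zoom(c,188,255,95,115,6,'t1c')
zoom(c,230,205,75,95,6.3,'t1k')
g=c['color'][255:370,188:283,::-1].copy()
lab=cv2.cvtColor(g,cv2.COLOR_BGR2LAB).astype(float); lab[...,1:]=128+(lab[...,1:]-128)*6
lab[...,0]=(lab[...,0]-150)*2.3
cv2.imwrite('pics/t1s.png',cv2.resize(cv2.cvtColor(np.clip(lab,0,255).astype(np.uint8),cv2.COLOR_LAB2BGR),None,fx=5,fy=5,interpolation=cv2.INTER_CUBIC))
E
```

```text
[166 168 155] [235 236 224] [225 223 218] [243 242 236]
```

View pics/t1s.png

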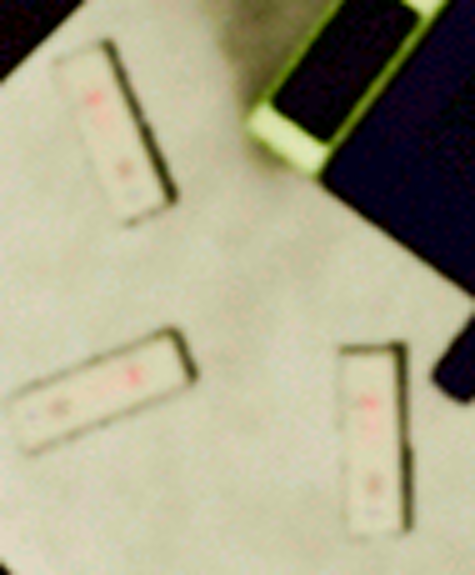

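View pics/t1k.png

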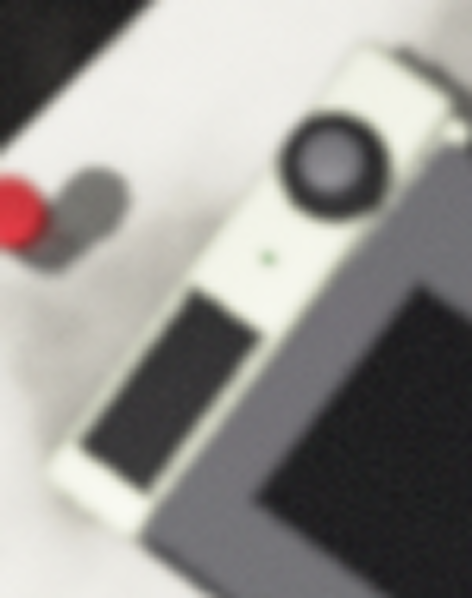

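```bash
python3 - <<'E'
from h import *
c=cap('top'); s=cap('side')
Z=np.array([[48,478],[140,540],[368,45],[448,100]])
px=(Z+.5)/6.3-.5+np.array([230,205])
P=ray(c,px,.046)[:,:2]
print(P)
A=[[-.085,.128],[-.085,.09],[.085,.128],[.085,.09]]
th,t,e=rigid2(A,P); print(th,t,e)
bp=ray(c,(np.array([[330,160]])+.5)/6.3-.5+np.array([230,205]),.061)[0]
R=np.array([[np.cos(th),-np.sin(th)],[np.sin(th),np.cos(th)]])
print('button',bp,R@[.045,.109]+t)
# overlays of known points in both views
def rd(x,y,z): return np.r_[R@[x,y]+t,z]
pts=[rd(-.085,.128,.046),rd(-.085,.09,.046),rd(.085,.128,.046),rd(.085,.09,.046),rd(.045,.109,.061),rd(-.085,-.076,.012),rd(-.085,-.076,0),rd(-.085,.09,.012),rd(-.085,.128,0.0),rd(.072,-.08,.0545),rd(.072,.08,.0545)]
for n,cc,b in(('s',s,(240,230,200,160)),('t',c,(230,205,150,145))):
    f=4 if n=='s' else 4
    im=cv2.resize(cc['color'][b[1]:b[1]+b[3],b[0]:b[0]+b[2],::-1],None,fx=f,fy=f,interpolation=cv2.INTER_CUBIC)
    for p in pts:
        q=(proj(cc,p)[0]-np.array(b[:2])+.5)*f-.5
        cv2.drawMarker(im,tuple(int(round(v)) for v in q),(0,0,255),cv2.MARKER_CROSS,9,1)
    cv2.imwrite(f'pics/ov_{n}.png',im)
E
```

```text
[[ 0.55011226 -0.03389037]
 [ 0.53073677 -0.06192887]
 [ 0.68281351 -0.1326534 ]
 [ 0.66479779 -0.15734209]]
-0.6286874945245486 [ 0.54301396 -0.18461289] [0.00284893 0.00354456 0.00450899 0.00446722]
button [ 0.64389866 -0.12171776  0.061     ] [ 0.64351108 -0.12291745]
```

View pics/ov_s.png

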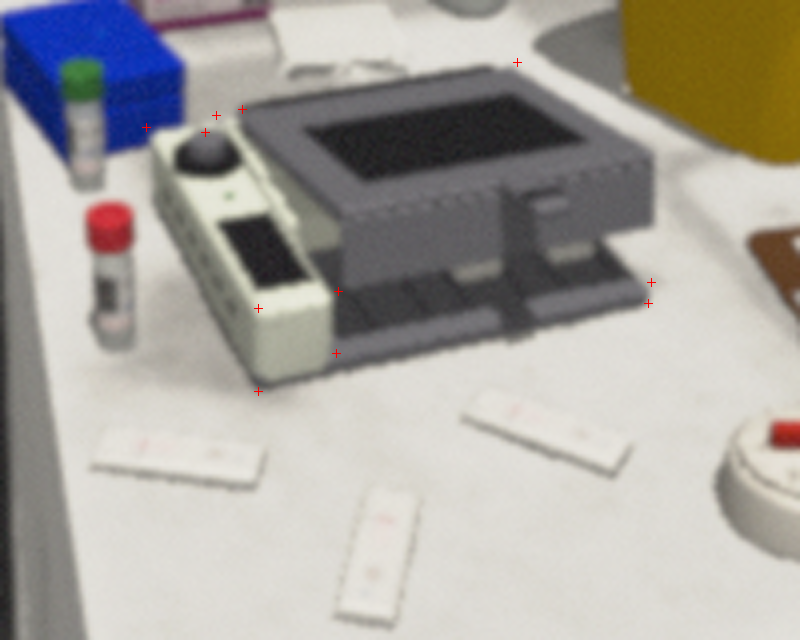

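View pics/ov_t.png

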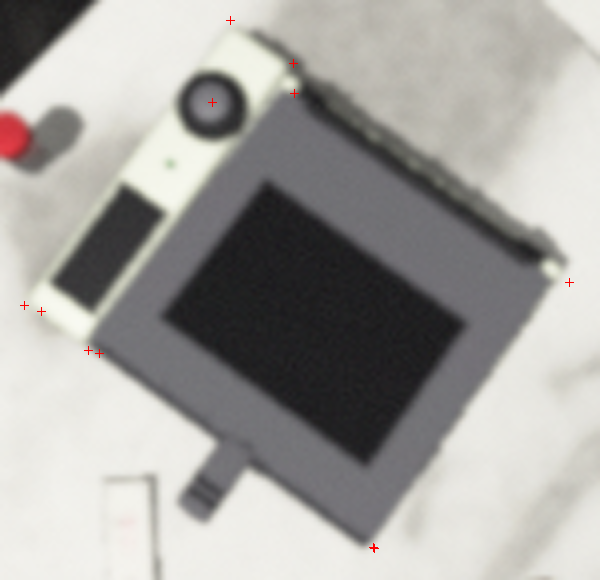

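```bash
cat >> h.py <<'E'
YAW=-0.6287; T0=np.array([0.543,-0.1846])
def rw(x,y,z,yaw=None,t=None):
    yaw=YAW if yaw is None else yaw; t=T0 if t is None else t
    R=np.array([[np.cos(yaw),-np.sin(yaw)],[np.sin(yaw),np.cos(yaw)]])
    return np.r_[R@[x,y]+t,z]
def lidp(r,y,a): return rw(.072-r*np.cos(a),y,.0545+r*np.sin(a))
E
python3 - <<'E'
from h import *
c=cap('top'); s=cap('side')
for a in np.arange(0,.5,.05):
    q=lambda cc,b,p:np.round((proj(cc,p)[0]-np.array(b)+.5)*4-.5)
    print(round(a,2),*[q(c,(230,205),lidp(*v,a)) for v in((.190,0),(.152,.08),(.152,-.08))],*[q(s,(240,230),lidp(*v,a)) for v in((.190,0),(.152,.08),(.152,-.08))])
E
```

```text
0.0 [200. 519.] [109. 353.] [388. 550.] [552. 276.] [355. 265.] [662. 202.]
0.05 [198. 519.] [107. 352.] [388. 551.] [554. 258.] [355. 251.] [664. 188.]
0.1 [198. 519.] [106. 350.] [389. 551.] [555. 240.] [355. 236.] [665. 174.]
0.15 [197. 518.] [105. 348.] [390. 551.] [555. 221.] [355. 221.] [666. 159.]
0.2 [198. 516.] [104. 345.] [392. 549.] [555. 201.] [355. 205.] [666. 145.]
0.25 [198. 513.] [104. 341.] [395. 547.] [555. 180.] [354. 189.] [666. 129.]
0.3 [200. 509.] [104. 336.] [398. 544.] [554. 160.] [352. 172.] [665. 114.]
0.35 [202. 504.] [105. 331.] [401. 541.] [552. 139.] [351. 156.] [664.  98.]
0.4 [205. 498.] [107. 325.] [405. 537.] [550. 117.] [349. 139.] [663.  82.]
0.45 [209. 491.] [109. 318.] [410. 531.] [547.  96.] [347. 122.] [661.  66.]
```

```bash
cat >> h.py <<'E'
from scipy.spatial.transform import Rotation as Ro
def rv(psi): 
    x=np.array([np.cos(psi),np.sin(psi),0]);z=np.array([0,0,-1.]);return Ro.from_matrix(np.c_[x,np.cross(z,x),z]).as_rotvec()
G=bot.tcp_to_grasp
def tp(p): return np.array([p[0],p[1],p[2]+G])   # grasp point -> TCP, tool down
def st(): 
    o=bot.get_obs(); print('t %.1f grasp %s F %s op %.3f q7 %.2f'%(o['t'],np.round(np.array(o['tcp_pos'])-[0,0,G],4),np.round(o['force'],1),o['opening'],o['qpos'][6])); return o
def bestpsi(p,phi,others=()):
    q0=np.array(bot.get_obs()['qpos']);best=None
    for k in(-1,0,1):
        psi=phi+k*np.pi
        q=bot.ik(tp(p),rv(psi))
        if q is None: continue
        if abs(q[6])>2.7: continue
        if any(bot.ik(tp(a),rv(b+k*np.pi)) is None for a,b in others): continue
        d=np.abs(np.array(q)-q0).max()
        if best is None or d<best[0]: best=(d,psi,k,np.round(q,2))
    return best
E
python3 - <<'E'
from h import *
c=cap('top')
hsv=cv2.cvtColor(c['color'],cv2.COLOR_RGB2HSV)
m=cv2.inRange(hsv,(18,140,60),(32,255,255)); m=cv2.morphologyEx(m,cv2.MORPH_OPEN,np.ones((5,5)))
cn=max(cv2.findContours(m,cv2.RETR_EXTERNAL,cv2.CHAIN_APPROX_NONE)[0],key=cv2.contourArea)
r=cv2.minAreaRect(cn); print(r)
b=ray(c,cv2.boxPoints(r),.178); print(b, b.mean(0), np.linalg.norm(b[0]-b[1]),np.linalg.norm(b[1]-b[2]))
print(bestpsi(lidp(.18,0,.17),YAW), bestpsi(lidp(.18,0,1.7),YAW))
for p in ([.3,-.5,.3],): print(bestpsi(p,YAW))
zoom(c,395,250,160,160,3.6,'tub0')
E
```

```text
((474.69195556640625, 329.3473815917969), (133.7259979248047, 116.52149200439453), 17.818889617919922)
[[ 0.40312052 -0.30517514  0.178     ]
 [ 0.57837686 -0.37204379  0.178     ]
 [ 0.50727535 -0.57425362  0.178     ]
 [ 0.33701383 -0.50076642  0.178     ]] [ 0.45644664 -0.43805974  0.178     ] 0.18757985131357266 0.2143460753501678
(np.float64(0.7399071818847764), 2.512892653589793, 1, array([ 0.55,  0.65, -0.5 ,  2.08,  0.59,  0.55,  0.56])) (np.float64(0.9794829156087065), 2.512892653589793, 1, array([ 0.66,  0.72, -0.62,  1.39,  0.43,  1.17,  0.94]))
(np.float64(1.0648236363690484), -0.6287, 0, array([ 0.86,  0.47,  0.21,  1.56, -0.11,  1.13, -1.11]))
```

View pics/tub0.png

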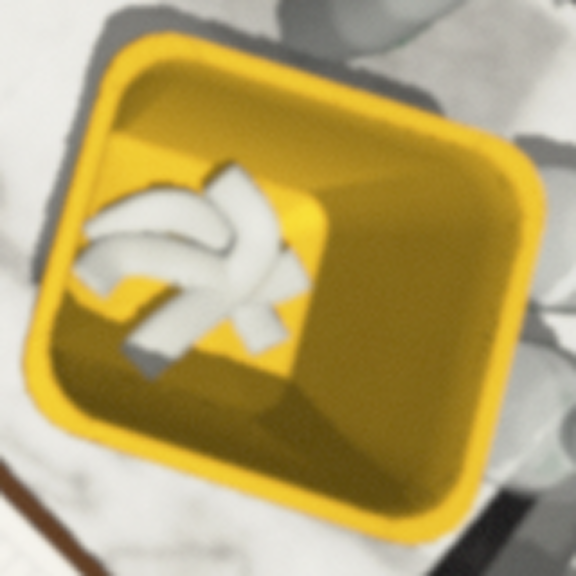

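```bash
python3 - <<'E'
from h import *
psi=YAW+np.pi
p=lidp(.180,0,.17); print(p)
bot.movel(tp([.164,-.6287,.33]),vel=.3)
bot.goto(tp(p+[0,0,.12]),rv(psi)); st()
hand.gripper_to(.55,30); st()
cap('side','s2');cap('top','t2')
E
python3 -c "
import cv2
for n,b in(('s2',(200,150,260,200)),('t2',(200,180,200,170))):
    a=cv2.imread(f'pics/{n}.png');x,y,w,h=b;cv2.imwrite(f'pics/{n}z.png',cv2.resize(a[y:y+h,x:x+w],None,fx=3,fy=3,interpolation=cv2.INTER_CUBIC))"
```

```text
[ 0.457749   -0.12261182  0.08495282]
t 3.0 grasp [ 0.4578 -0.1239  0.2049] F [ 0.7 -0.9  0.2] op 1.000 q7 0.76
t 3.4 grasp [ 0.4578 -0.1227  0.205 ] F [ 0.8 -0.8 -0.4] op 0.549 q7 0.76
```

View pics/s2z.png

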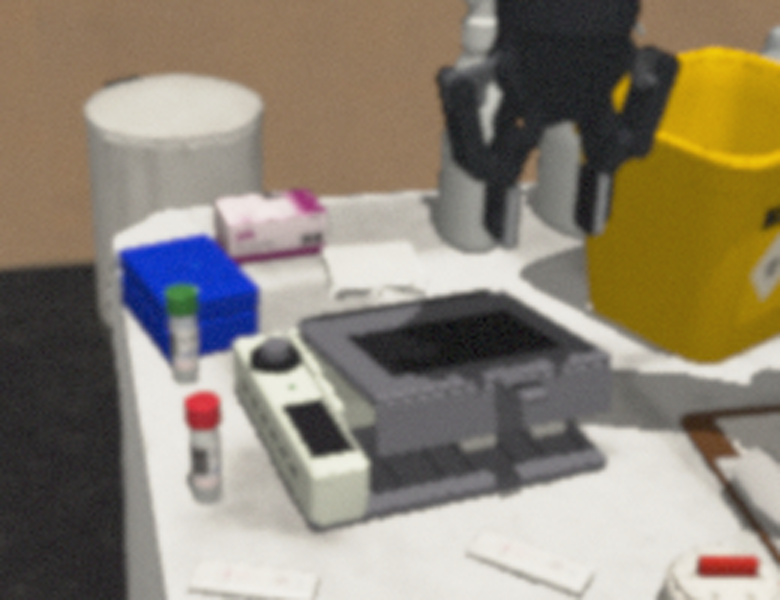

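View pics/t2z.png

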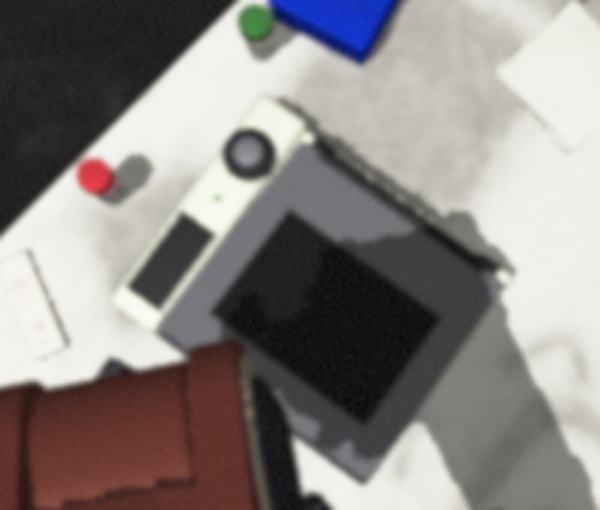

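```bash
python3 - <<'E'
from h import *
p=lidp(.180,0,.17)
print(bot.movel(tp(p),vel=.1,force_limit=8)); st()
hand.gripper_to(0,35); st()
cap('side','s3');zoom(cap('side'),240,200,220,150,3.5,'s3z')
E
```

```text
False
t 4.9 grasp [ 0.458  -0.1226  0.0854] F [ 0.3 -0.4  0.5] op 0.551 q7 0.59
t 5.2 grasp [ 0.4589 -0.121   0.0856] F [1.9 4.2 0.7] op 0.201 q7 0.59
```

View pics/s3z.png

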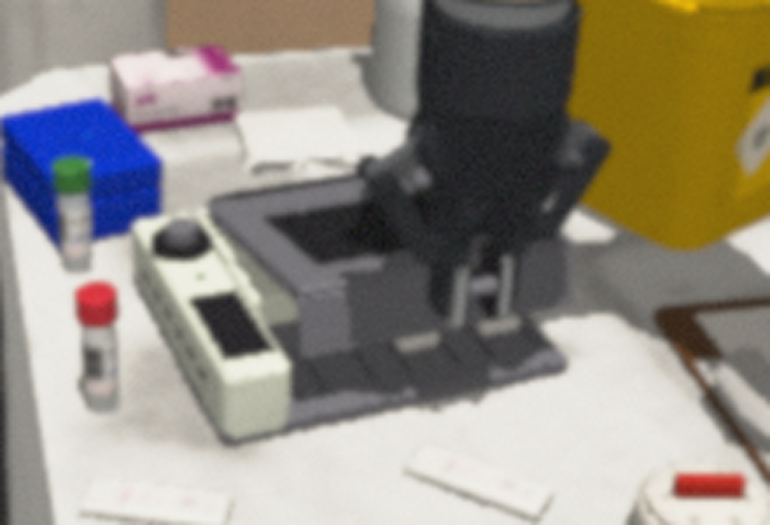

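```bash
sed -i 's/T0=np.array.*/T0=np.array([0.5439,-0.1834])/' h.py; python3 - <<'E'
from h import *
for a in list(np.linspace(.17,1.74,13)[1:]):
    bot.movel(tp(lidp(.180,0,a)),vel=.2)
    o=bot.get_obs()
    print(round(a,2),np.round(o['force'],1),round(o['opening'],3))
st()
zoom(cap('side'),200,100,260,220,2.7,'s4')
E
```

```text
0.3 [ 2.5  3.3 -0.5] 0.201
0.43 [ 3.3  3.8 -0.5] 0.203
0.56 [ 4.6  4.1 -0.8] 0.204
0.69 [ 5.   3.6 -0.5] 0.205
0.82 [ 4.8  3.  -1.6] 0.202
0.96 [ 4.7  3.  -1.1] 0.202
1.09 [ 4.3  3.5 -3.2] 0.2
1.22 [ 4.3  3.4 -5.6] 0.2
1.35 [ 4.1  2.7 -7.3] 0.203
1.48 [ 2.5  2.3 -9.1] 0.199
1.61 [ 1.   1.3 -9.4] 0.205
1.74 [ -0.9   0.8 -10.2] 0.203
t 8.5 grasp [ 0.6255 -0.2439  0.2306] F [ -0.9   0.8 -10.2] op 0.203 q7 0.95
```

View pics/s4.png

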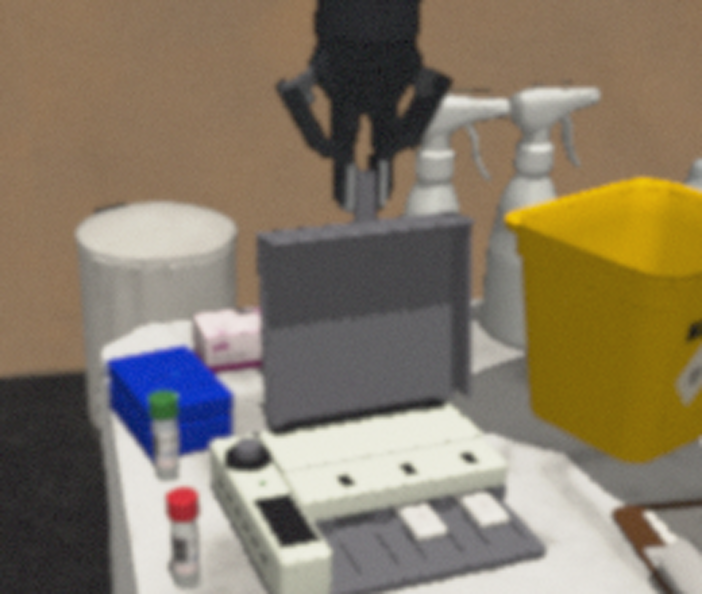

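```bash
python3 - <<'E'
from h import *
hand.gripper_to(.45); st()
p=lidp(.180,0,1.74)
bot.movel(tp(p+[0,0,.06]),vel=.25)
bot.movel(tp(np.array([.50,-.33,.29])),vel=.35)
st()
c=cap('top','t5');zoom(c,180,180,220,190,3.15,'t5z')
s=cap('side','s5');zoom(s,230,180,230,200,3,'s5z')
np.save('c5.npy',c['color'])
E
```

```text
t 8.9 grasp [ 0.6268 -0.2437  0.2342] F [-0.6  0.   1. ] op 0.453 q7 0.95
t 9.9 grasp [ 0.4989 -0.3308  0.289 ] F [-0.1 -0.2 -1.4] op 0.453 q7 1.17
```

View pics/t5z.png

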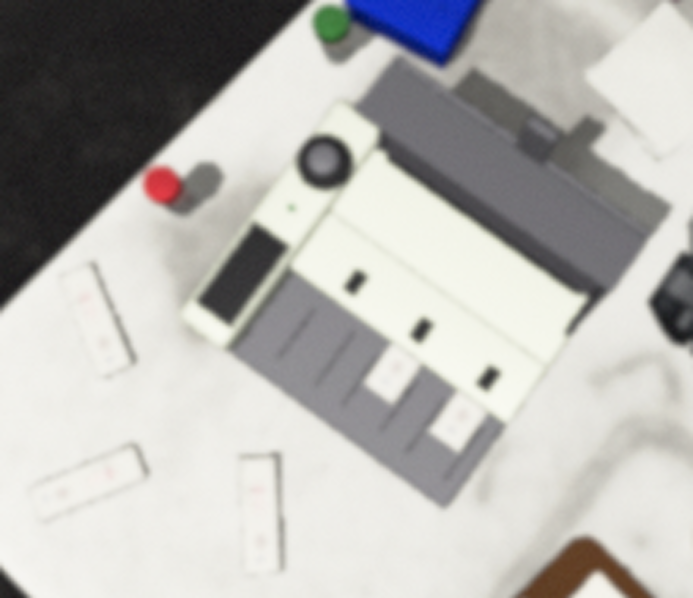

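View pics/s5z.png

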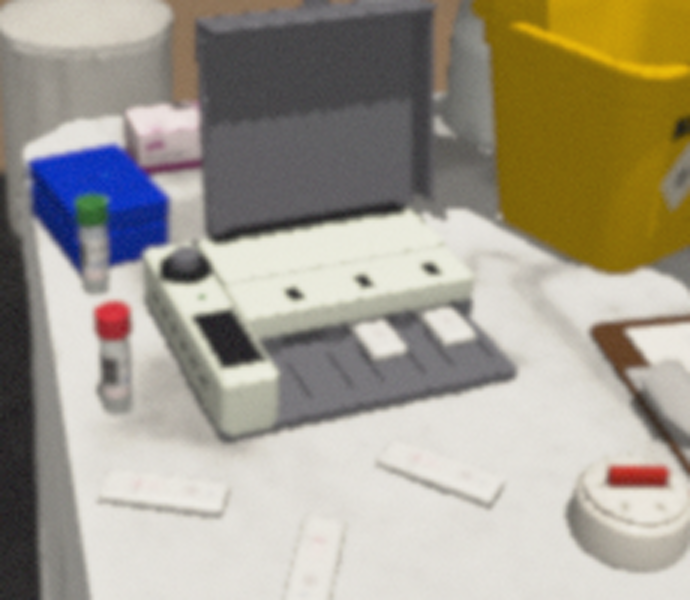

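```bash
cat >> h.py <<'E'
def overlay(c,b,f,segs,name):
    x,y,w,h=b
    im=cv2.resize(c['color'][y:y+h,x:x+w,::-1],None,fx=f,fy=f,interpolation=cv2.INTER_CUBIC)
    for s in segs:
        q=((proj(c,np.array(s))-[x,y]+.5)*f-.5)
        cv2.polylines(im,[np.round(q*8).astype(np.int32)],False,(0,0,255),1,cv2.LINE_AA,3)
    cv2.imwrite(f'pics/{name}.png',im)
def readersegs():
    S=[[rw(-.085,-.076,.012),rw(-.085,.09,.012)],[rw(-.085,-.076,.012),rw(-.02,-.076,.012)],[rw(-.02,-.076,.025),rw(-.02,.09,.025)],[rw(-.02,-.076,.045),rw(-.02,.09,.045)]]
    for y in(-.05,0):
        S.append([rw(-.02,y+.012,.021),rw(-.05,y+.012,.021),rw(-.05,y-.012,.021),rw(-.02,y-.012,.021)])
    S.append([rw(.045+.01*np.cos(k),.109+.01*np.sin(k),.061) for k in np.linspace(0,6.28,20)])
    return S
E
python3 - <<'E'
from h import *
c=cap('top'); s=cap('side')
overlay(c,(235,210,120,140),5,readersegs(),'ov5t'); overlay(s,(270,250,140,80),5.5,readersegs(),'ov5s')
E
```

```text
(no output)
```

View pics/ov5t.png

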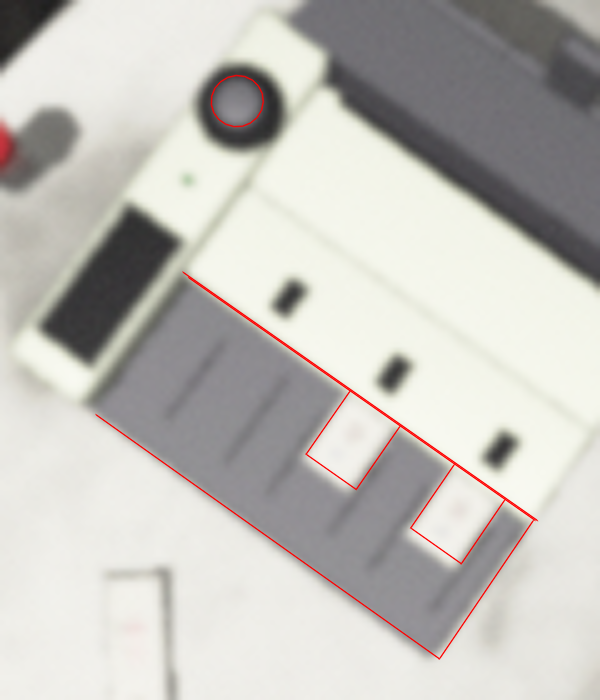

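View pics/ov5s.png

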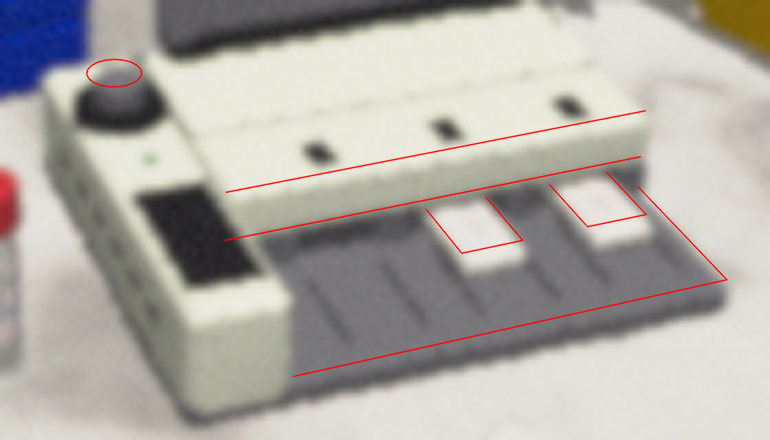

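```bash
python3 - <<'E'
from h import *
psi=YAW+np.pi
hand.gripper_to(.40,30)
p=rw(-.036,0,.10)
bot.goto(tp(p),rv(psi)); bot.wait(.2); st()
bot.movel(tp(rw(-.036,0,.045)),vel=.15)
print(bot.movel(tp(rw(-.036,0,.025)),vel=.03,force_limit=4)); o=st()
z=o['tcp_pos'][2]-G
bot.movel(tp(rw(-.036,0,z+.0025)),vel=.03); st()
hand.gripper_to(0,40); bot.wait(.2); st()
zoom(cap('side'),270,220,140,110,5,'s6')
E
```

```text
t 11.5 grasp [ 0.5151 -0.1636  0.1009] F [-0.4  0.4 -0. ] op 0.401 q7 0.71
True
t 12.6 grasp [ 0.5149 -0.1622  0.03  ] F [-0.5  0.4  5.1] op 0.402 q7 0.63
t 12.8 grasp [ 0.5148 -0.1622  0.0324] F [-0.3 -0.5 -0.2] op 0.400 q7 0.64
t 13.3 grasp [ 0.5148 -0.1622  0.0325] F [0.1 0.6 0.8] op 0.265 q7 0.64
```

View pics/s6.png

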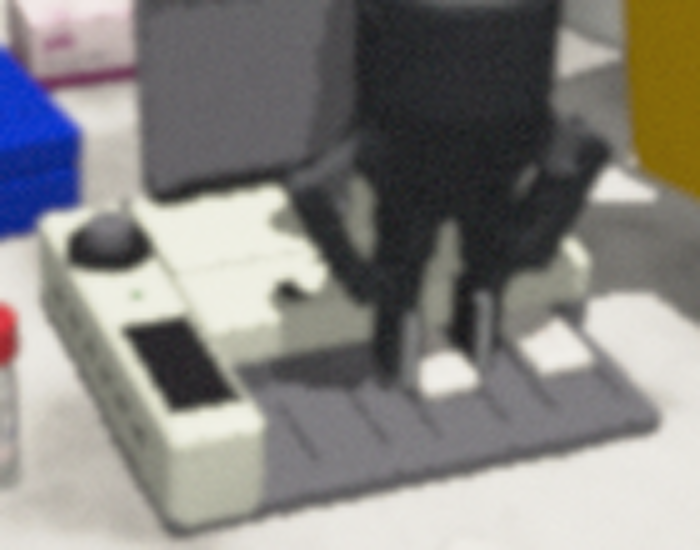

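```bash
cat >> h.py <<'E'
TUB=np.array([.458,-.439])
def pull(y,z=.0325):
    bot.movel(tp(rw(-.036,y,z+.0008)),vel=.05)
    bot.movel(tp(rw(-.105,y,z+.0008)),vel=.08); st()
    bot.movel(tp(rw(-.105,y,.12)),vel=.25)
def dump(x,y):
    p=np.r_[x,y,.28]
    bot.movel(tp(p),vel=.35); o=st()
    if o['opening']<.2: print('EMPTY?')
    bot.movel(tp(np.r_[x,y,.14]),vel=.25)
    hand.gripper_to(.45); bot.wait(.2)
    bot.movel(tp(p),vel=.35)
E
python3 - <<'E'
from h import *
pull(0)
zoom(cap('side'),200,150,260,200,3,'s7'); st()
E
```

```text
t 14.6 grasp [ 0.4595 -0.122   0.0333] F [ 0.1  0.2 -0.6] op 0.263 q7 0.52
t 15.1 grasp [ 0.4587 -0.1221  0.1197] F [-0.7 -0.2  0.2] op 0.264 q7 0.64
```

View pics/s7.png

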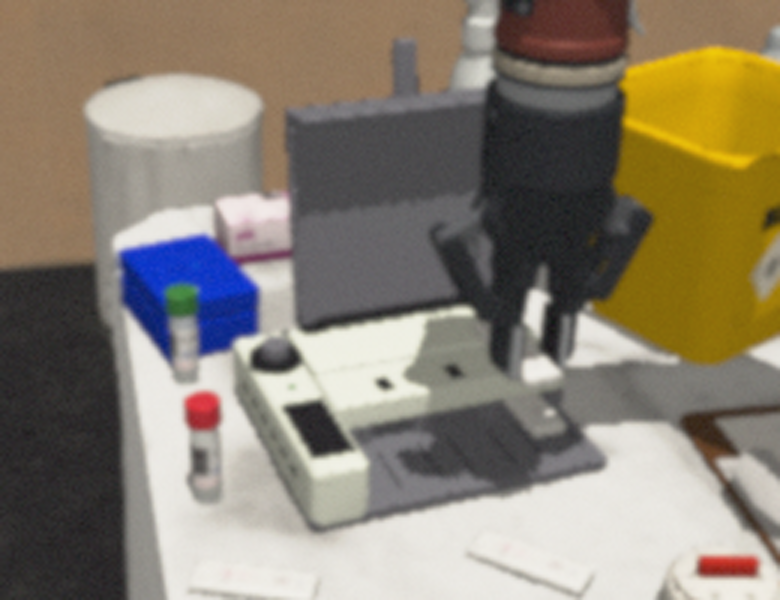

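```bash
python3 - <<'E'
from h import *
bot.movel(tp(rw(-.105,0,.27)),vel=.3)
dump(.440,-.426)
c=cap('top');zoom(c,390,240,170,170,3.4,'t8')
st()
E
```

```text
t 16.8 grasp [ 0.4408 -0.4238  0.2791] F [0.6 0.7 0. ] op 0.268 q7 1.37
t 18.6 grasp [ 0.4395 -0.4259  0.2794] F [-0.2 -0.3 -0.7] op 0.451 q7 1.37
```

View pics/t8.png

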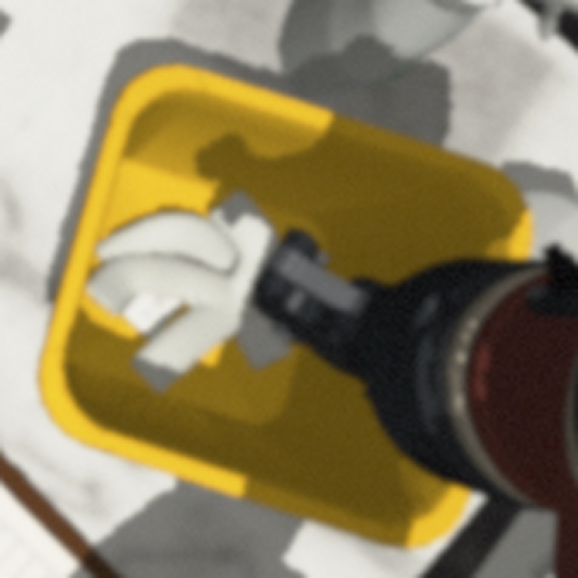

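```bash
python3 - <<'E'
from h import *
psi=YAW+np.pi
hand.gripper_to(.40,40)
bot.goto(tp(rw(-.036,-.05,.27)),rv(psi))
bot.movel(tp(rw(-.036,-.05,.05)),vel=.25)
bot.movel(tp(rw(-.036,-.05,.0325)),vel=.05,force_limit=5); st()
hand.gripper_to(0,40); bot.wait(.2); st()
pull(-.05)
bot.movel(tp(rw(-.105,-.05,.27)),vel=.3)
zoom(cap('side'),200,130,260,200,3,'s9'); st()
dump(.445,-.435)
bot.movel(tp(np.array([.52,-.40,.32])),vel=.35)
c=cap('top','t9')
zoom(c,390,240,170,170,3.4,'t9z'); st()
E
```

```text
t 21.3 grasp [ 0.4856 -0.2027  0.0324] F [-0.2 -0.3  0.5] op 0.396 q7 0.72
t 21.7 grasp [ 0.4857 -0.2027  0.0328] F [0.9 0.3 2.6] op 0.267 q7 0.72
t 23.0 grasp [ 0.4301 -0.1624  0.0334] F [0.  0.9 0. ] op 0.262 q7 0.60
t 24.2 grasp [ 0.4289 -0.1623  0.2682] F [ 1.  -0.3 -0.2] op 0.263 q7 0.95
t 25.1 grasp [ 0.4456 -0.4331  0.2789] F [ 0.2 -0.1  0.8] op 0.268 q7 1.37
t 27.3 grasp [ 0.5199 -0.4001  0.3177] F [-0.1 -0.4 -0.2] op 0.448 q7 1.29
```

View pics/t9.png

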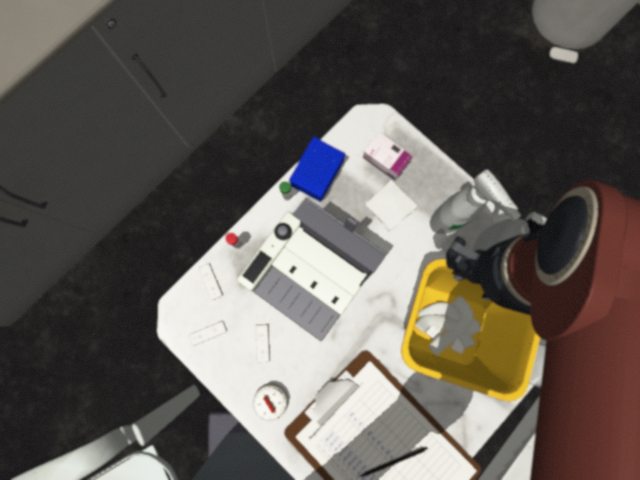

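View pics/t9z.png

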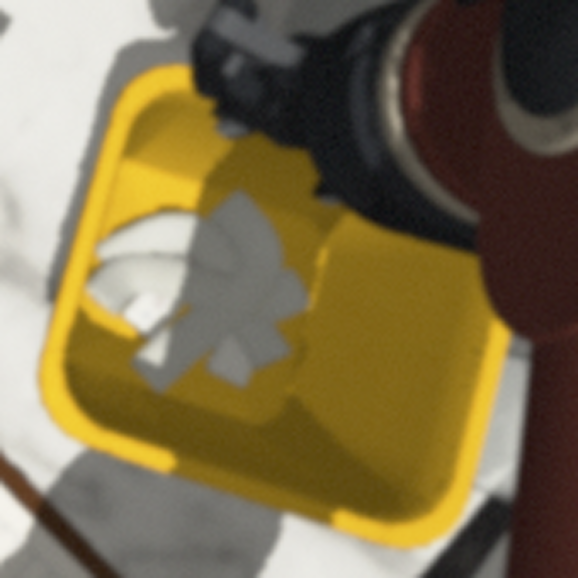

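View pics/s9.png

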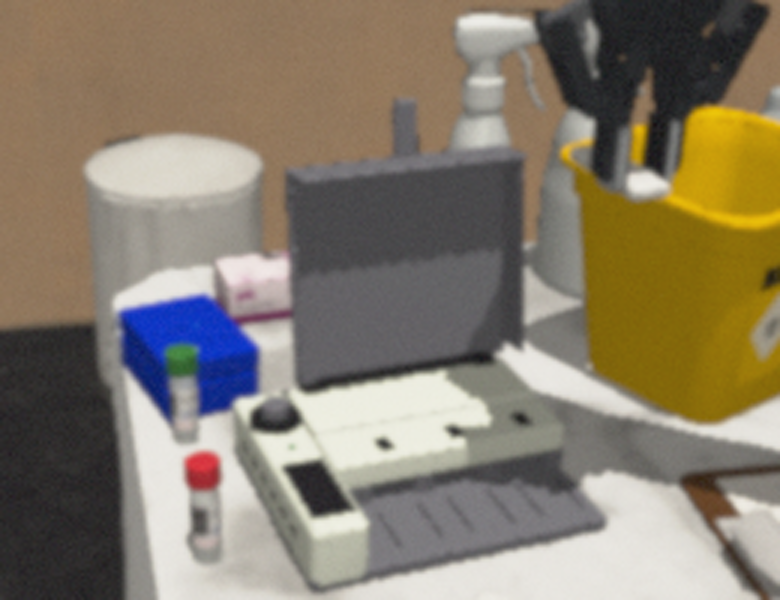

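```bash
cat >> h.py <<'E'
def enh(c,b,f,name,segs=()):
    x,y,w,h=b
    g=c['color'][y:y+h,x:x+w,::-1]
    lab=cv2.cvtColor(g,cv2.COLOR_BGR2LAB).astype(float); lab[...,1:]=128+(lab[...,1:]-128)*5
    lab[...,0]=(lab[...,0]-150)*2.3
    im=cv2.cvtColor(np.clip(lab,0,255).astype(np.uint8),cv2.COLOR_LAB2BGR)
    im=cv2.resize(im,None,fx=f,fy=f,interpolation=cv2.INTER_CUBIC)
    for s in segs:
        q=((proj(c,np.array(s))-[x,y]+.5)*f-.5)
        cv2.polylines(im,[np.round(q*8).astype(np.int32)],False,(0,0,255),1,cv2.LINE_AA,3)
    cv2.imwrite(f'pics/{name}.png',im)
def unz(uv,b,f): return (np.array(uv,float)+.5)/f-.5+np.array(b[:2])
def cas(cx,cy,phi,z=.009):
    R=np.array([[np.cos(phi),-np.sin(phi)],[np.sin(phi),np.cos(phi)]])
    return [np.r_[R@np.array(v)+[cx,cy],z] for v in((.036,.012),(.036,-.012),(-.036,-.012),(-.036,.012),(.036,.012))]
E
python3 - <<'E'
from h import *
c=cap('top')
enh(c,(185,255,100,115),5.2,'t10e')
E
```

```text
(no output)
```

View pics/t10e.png

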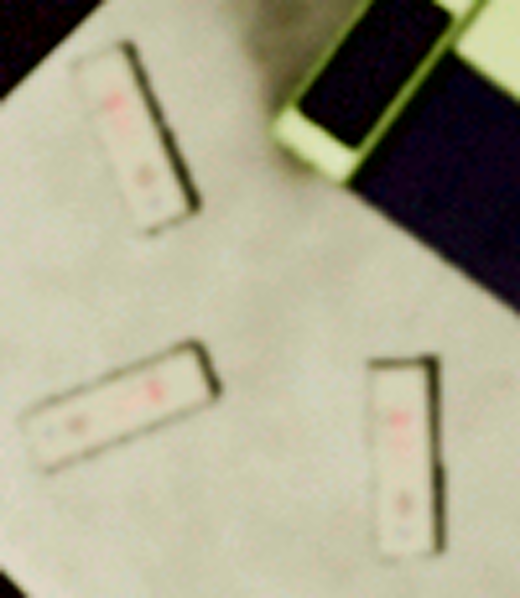

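```bash
cat > meas.py <<'E'
from h import *
def fit(c,b,f,Z):  # Z: window-left, window-right, tail-right, tail-left seen along +x
    P=ray(c,unz(Z,b,f),.009)[:,:2]
    th,t,e=rigid2([(.036,.012),(.036,-.012),(-.036,-.012),(-.036,.012)],P)
    return th,t,e
E
python3 - <<'E'
from meas import *
c=cap('top');s=cap('side')
b=(185,255,100,115);f=5.2
D={'A':[(77,63),(122,46),(192,208),(148,230)],'B':[(190,345),(208,397),(45,468),(22,415)],'C':[(370,363),(428,362),(435,550),(380,555)]}
segs=[]
for k,v in D.items():
    th,t,e=fit(c,b,f,v); print(k,round(th,3),np.round(t,4),np.round(e*1e3,1)); segs.append(cas(*t,th)); segs.append([np.r_[t,.009],(cas(*t,th)[0]+cas(*t,th)[1])/2])
enh(c,b,f,'t11e',segs); enh(s,(250,310,170,90),4.6,'s11e',segs)
E
```

```text
A 0.414 [0.5532 0.0262] [2.8 3.4 3.1 2.9]
B -1.19 [0.4516 0.0313] [2.8 3.4 3.4 2.3]
C 0.043 [ 0.4305 -0.0769] [1.1 1.9 2.1 1.9]
```

View pics/t11e.png

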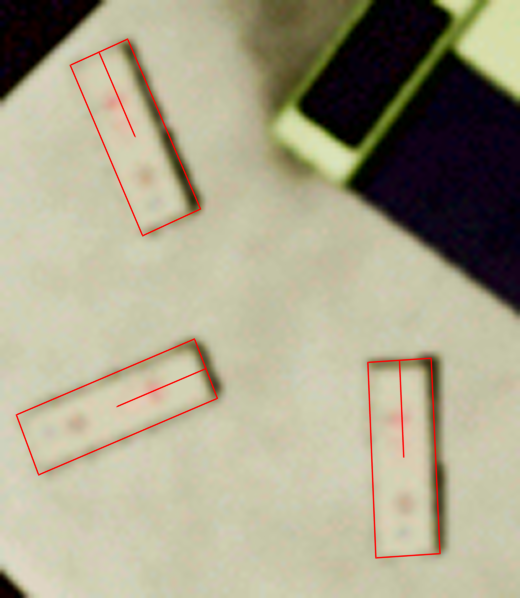

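View pics/s11e.png

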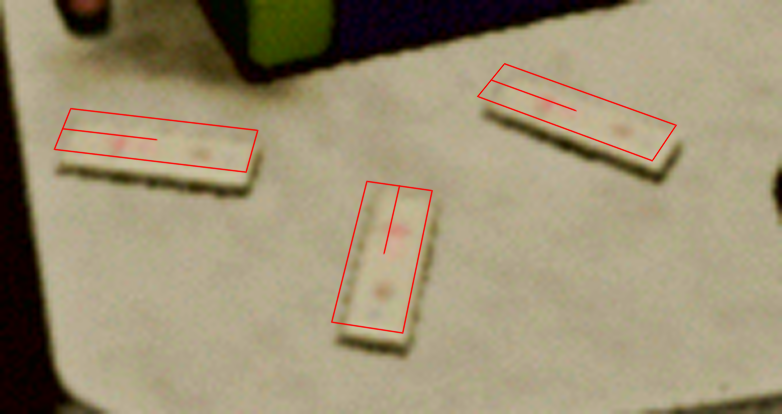

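```bash
python3 - <<'E'
from h import *
D={'A':(.5532,.0262,.414),'B':(.4516,.0313,-1.19),'C':(.4305,-.0769,.043)}
for k,(x,y,th) in D.items():
    for l in(-.022,-.015,-.008):
        p=np.array([x+l*np.cos(th),y+l*np.sin(th),.0205])
        for kk in(0,1,-1):
            q=bot.ik(tp(p),rv(th+kk*np.pi)); q2=bot.ik(tp(p+[0,0,.1]),rv(th+kk*np.pi)); print(k,l,kk,None if q is None else np.round(q,2), q2 is not None)
for y in(.05,0,-.05):
    for kk in(0,1):
        q=bot.ik(tp(rw(-.1,y,.035)),rv(YAW+kk*np.pi)); print(y,kk,None if q is None else np.round(q,2))
E
```

```text
A -0.022 0 [-0.07  0.77 -0.01  1.96  0.02  0.41 -1.25] True
A -0.022 1 [ 0.3   0.85 -0.59  1.95  0.83  0.6   1.14] True
A -0.022 -1 [ 0.3   0.85 -0.59  1.95  0.83  0.6   1.14] True
A -0.015 0 [-0.07  0.78 -0.01  1.94  0.02  0.42 -1.25] True
A -0.015 1 [ 0.29  0.86 -0.59  1.93  0.82  0.62  1.14] True
A -0.015 -1 [ 0.29  0.86 -0.59  1.93  0.82  0.62  1.14] True
A -0.008 0 [-0.07  0.78 -0.01  1.92  0.02  0.44 -1.26] True
A -0.008 1 [ 0.29  0.86 -0.6   1.91  0.81  0.63  1.15] True
A -0.008 -1 [ 0.29  0.86 -0.6   1.91  0.81  0.63  1.15] True
B -0.022 0 [ 0.36  0.87 -0.82  2.18  1.19  0.65  2.18] True
B -0.022 1 [-0.03  0.72 -0.19  2.19  0.51  0.27 -0.29] True
B -0.022 -1 [-0.03  0.72 -0.19  2.19  0.51  0.27 -0.29] True
B -0.015 0 [ 0.38  0.88 -0.83  2.18  1.18  0.66  2.2 ] True
B -0.015 1 [-0.02  0.72 -0.2   2.19  0.51  0.27 -0.27] True
B -0.015 -1 [-0.02  0.72 -0.2   2.19  0.51  0.27 -0.27] True
B -0.008 0 [ 0.39  0.88 -0.83  2.17  1.18  0.66  2.22] True
B -0.008 1 [ 0.    0.73 -0.2   2.18  0.51  0.28 -0.26] True
B -0.008 -1 [ 0.    0.73 -0.2   2.18  0.51  0.28 -0.26] True
C -0.022 0 [ 0.12  0.7   0.02  2.28 -0.08  0.16 -1.32] True
C -0.022 1 [ 0.35  0.72 -0.31  2.27  0.88  0.27  0.86] True
C -0.022 -1 [ 0.35  0.72 -0.31  2.27  0.88  0.27  0.86] True
C -0.015 0 [ 0.12  0.71  0.02  2.26 -0.08  0.18 -1.32] True
C -0.015 1 [ 0.36  0.73 -0.34  2.25  0.87  0.29  0.87] True
C -0.015 -1 [ 0.36  0.73 -0.34  2.25  0.87  0.29  0.87] True
C -0.008 0 [ 0.11  0.71  0.02  2.24 -0.08  0.19 -1.32] True
C -0.008 1 [ 0.37  0.73 -0.35  2.23  0.86  0.31  0.88] True
C -0.008 -1 [ 0.37  0.73 -0.35  2.23  0.86  0.31  0.88] True
0.05 0 [-0.51  1.06  1.13  2.07 -1.26  0.98 -0.85]
0.05 1 [ 0.38  0.75 -0.39  2.04  0.62  0.47  0.47]
0 0 [-0.42  1.05  1.13  2.12 -1.28  0.96 -0.71]
0 1 [ 0.46  0.73 -0.37  2.09  0.63  0.42  0.54]
-0.05 0 [-0.33  1.04  1.13  2.16 -1.3   0.94 -0.57]
-0.05 1 [ 0.55  0.72 -0.35  2.14  0.64  0.39  0.62]
```

```bash
cat >> h.py <<'E'
def pick(x,y,th,l=-.022):
    psi=th+np.pi
    p=np.array([x+l*np.cos(th),y+l*np.sin(th),.0205])
    hand.gripper_to(.45,40)
    bot.goto(tp(p+[0,0,.12]),rv(psi)); bot.wait(.15)
    bot.movel(tp(p+[0,0,.02]),vel=.2)
    print('touch',bot.movel(tp(p),vel=.05,force_limit=5)); st()
    hand.gripper_to(0,45); bot.wait(.2); st()
    bot.movel(tp(p+[0,0,.10]),vel=.2); st()
def pre(lane):
    bot.goto(tp(rw(-.115,lane,.13)),rv(YAW+np.pi)); bot.wait(.2); st()
def insert(lane):
    bot.movel(tp(rw(-.105,lane,.0345)),vel=.15)
    print('push1',bot.movel(tp(rw(-.050,lane,.0338)),vel=.06,force_limit=6)); st()
    print('push2',bot.movel(tp(rw(-.030,lane,.0335)),vel=.03,force_limit=6)); st()
E
python3 - <<'E'
from h import *
bot.movel(tp([.45,-.2,.3]),vel=.35)
pick(.4305,-.0769,.043)
pre(-.05)
zoom(cap('side'),200,150,260,200,3,'s12');zoom(cap('top'),200,220,200,160,3.5,'t12')
E
```

```text
touch False
t 30.6 grasp [ 0.4087 -0.0779  0.0208] F [-0.   0.2  0.6] op 0.450 q7 0.85
t 31.1 grasp [ 0.4086 -0.0778  0.0211] F [-0.8  0.2  6.3] op 0.262 q7 0.85
t 31.8 grasp [ 0.4081 -0.0782  0.12  ] F [-1.4  0.6 -0.6] op 0.257 q7 1.09
t 32.4 grasp [ 0.4212 -0.1548  0.1293] F [-0.7  0.1 -0.2] op 0.262 q7 0.79
```

View pics/s12.png

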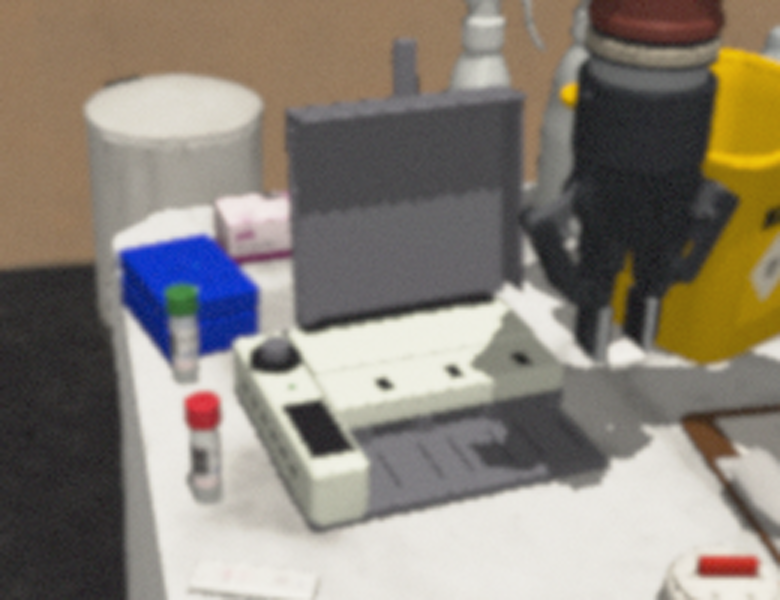

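View pics/t12.png

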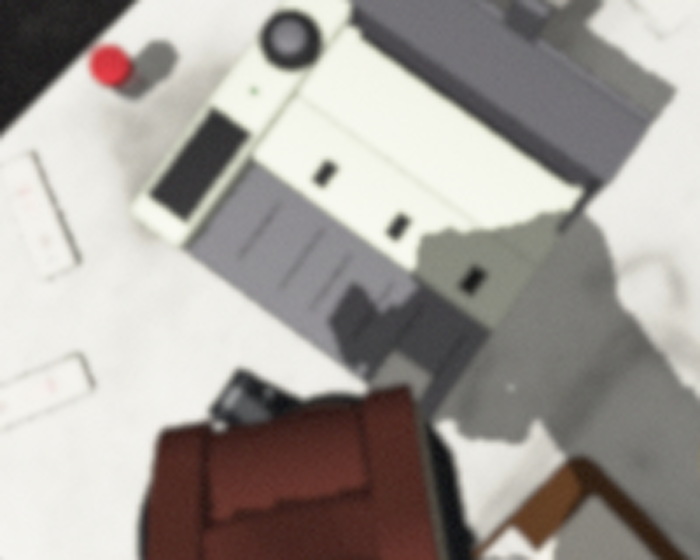

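```bash
python3 - <<'E'
from h import *
insert(-.05)
zoom(cap('side'),270,220,140,110,5,'s13')
E
```

```text
push1 False
t 34.4 grasp [ 0.4737 -0.1941  0.0337] F [ 0.2  0.8 -0.6] op 0.260 q7 0.74
push2 True
t 34.9 grasp [ 0.4849 -0.2022  0.0331] F [ 0.1 -0.5  2.8] op 0.261 q7 0.76
```

View pics/s13.png

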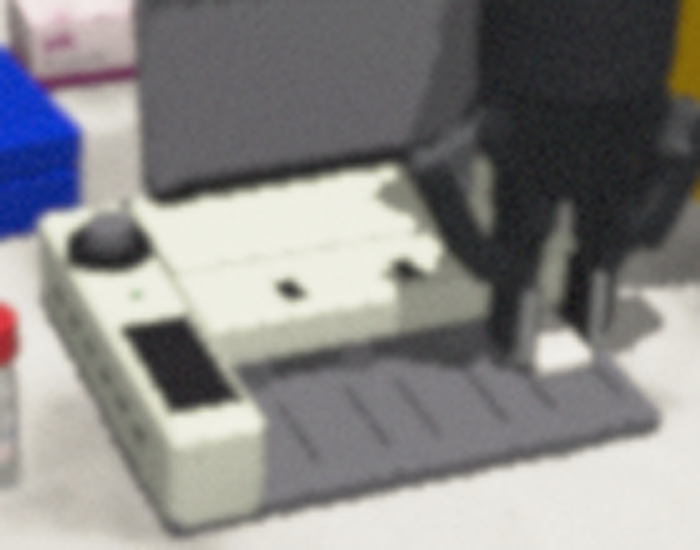

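```bash
cat >> h.py <<'E'
def rxy(p):
    d=np.array(p[:2])-T0; c,s=np.cos(YAW),np.sin(YAW); return np.array([c*d[0]+s*d[1],-s*d[0]+c*d[1]])
def release():
    o=bot.get_obs(); x,y=rxy(o['tcp_pos']); print('reader xy',np.round([x,y],4))
    bot.movel(tp(rw(x,y,.0326)),vel=.03)
    hand.gripper_to(.40); bot.wait(.15); st()
    bot.movel(tp(rw(x,y,.13)),vel=.2)
E
python3 - <<'E'
from h import *
release()
bot.movel(tp([.50,-.34,.30]),vel=.35)
c=cap('top'); s=cap('side'); 
enh(c,(185,255,100,115),5.2,'t14e'); overlay(c,(235,210,120,140),4.2,readersegs(),'t14o'); overlay(s,(270,250,140,80),5.5,readersegs(),'s14o'); st()
E
```

```text
reader xy [-0.0367 -0.0499]
t 35.6 grasp [ 0.4848 -0.2022  0.0324] F [ 0.  -0.2  0. ] op 0.399 q7 0.77
t 37.1 grasp [ 0.5    -0.3381  0.2973] F [-0.   0.1 -0.2] op 0.400 q7 1.22
```

View pics/t14e.png

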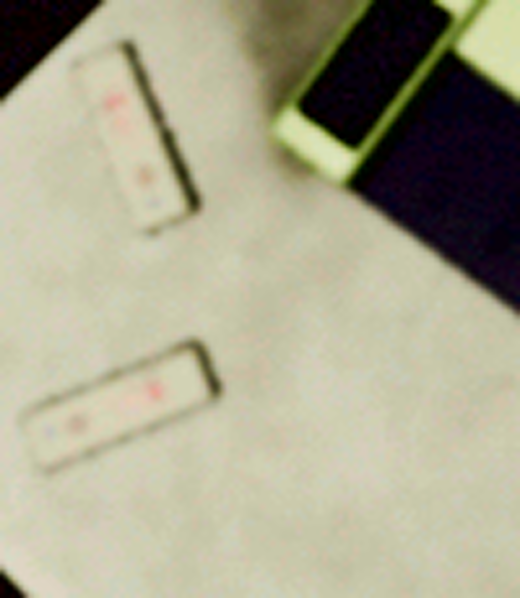

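View pics/t14o.png

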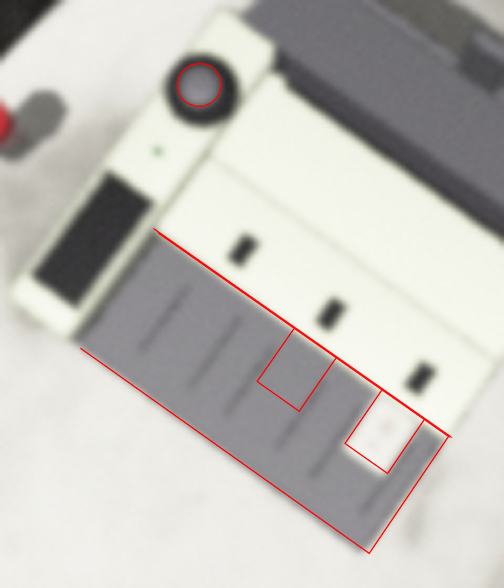

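View pics/s14o.png

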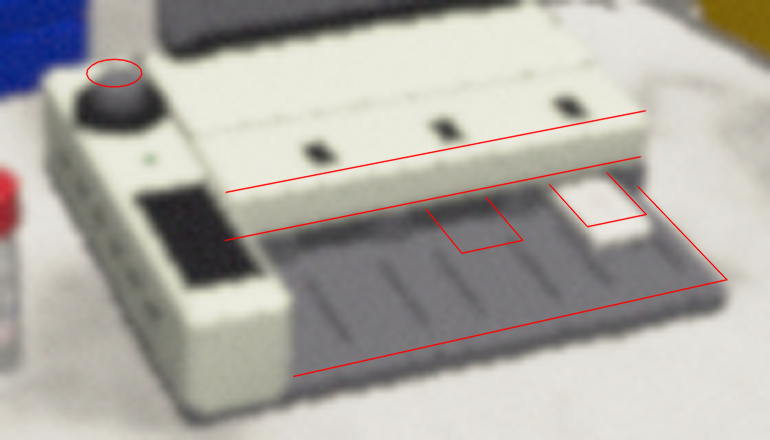

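```bash
python3 - <<'E'
from h import *
bot.movel(tp([.44,-.15,.30]),vel=.35)
pick(.4516,.0313,-1.19)
pre(0)
insert(0)
zoom(cap('side'),270,220,140,110,5,'s15')
E
```

```text
touch False
t 40.5 grasp [0.4433 0.0518 0.0203] F [-0.2  0.4 -0.1] op 0.456 q7 -0.35
t 40.9 grasp [0.4435 0.0518 0.0208] F [-1.   0.3  5.3] op 0.263 q7 -0.35
t 41.6 grasp [0.4431 0.0513 0.1199] F [-0.7  0.   0.3] op 0.260 q7 -0.22
t 42.5 grasp [ 0.4511 -0.1139  0.1299] F [ 0.5 -0.3 -0.5] op 0.262 q7 0.56
push1 False
t 44.4 grasp [ 0.5031 -0.1536  0.0337] F [-0.7  0.4  0. ] op 0.265 q7 0.52
push2 True
t 44.9 grasp [ 0.5137 -0.1614  0.0329] F [-0.1  1.1  1.1] op 0.263 q7 0.55
```

View pics/s15.png

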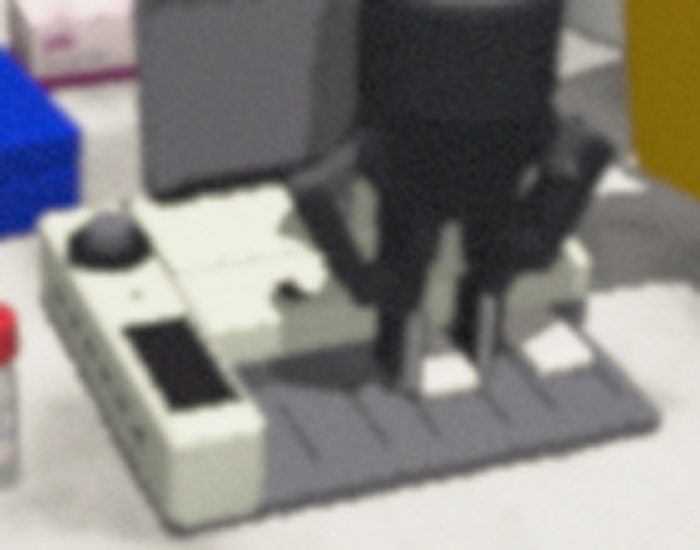

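```bash
python3 - <<'E'
from h import *
release()
bot.movel(tp([.50,-.34,.30]),vel=.35)
c=cap('top'); s=cap('side'); 
enh(c,(185,255,100,115),5.2,'t16e',[cas(.5532,.0262,.414)]); overlay(c,(235,210,120,140),4.2,readersegs(),'t16o'); st()
E
```

```text
reader xy [-0.0374 -0.    ]
t 45.6 grasp [ 0.5135 -0.1615  0.0324] F [ 0.4 -0.1  0.3] op 0.399 q7 0.55
t 47.2 grasp [ 0.5003 -0.3378  0.298 ] F [-0.1  1.  -0.2] op 0.400 q7 1.13
```

View pics/t16e.png

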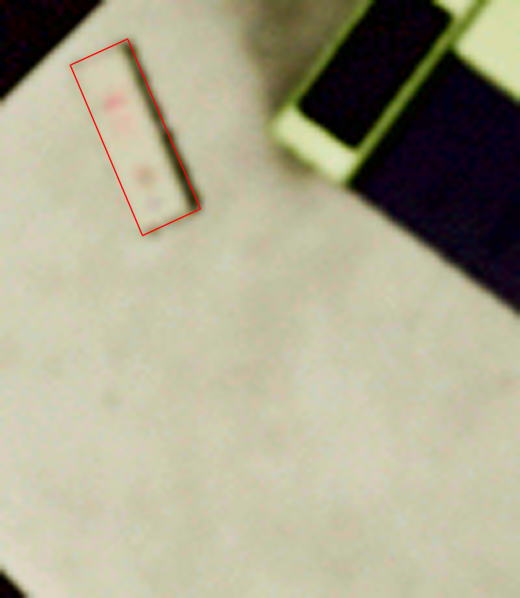

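View pics/t16o.png

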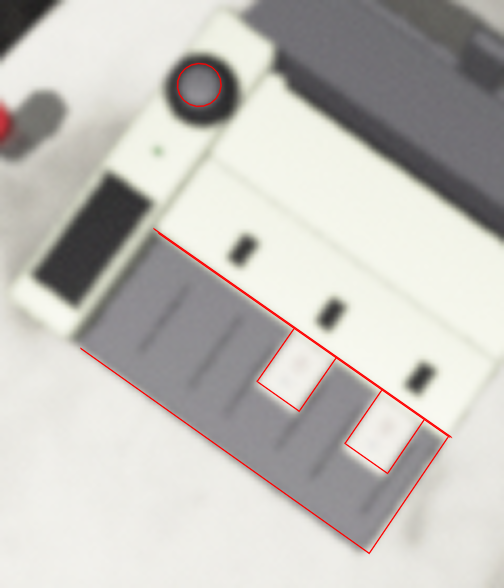

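```bash
python3 - <<'E'
from h import *
bot.movel(tp([.46,-.12,.30]),vel=.35)
pick(.5532,.0262,.414)
o=bot.get_obs(); 
bot.movel(tp(np.r_[np.array(o['tcp_pos'])[:2],.15]),vel=.2)
pre(.05)
insert(.05)
zoom(cap('side'),270,220,140,110,5,'s17')
E
```

```text
touch False
t 50.5 grasp [0.533  0.0174 0.0203] F [-0.9 -0.5 -1. ] op 0.447 q7 1.02
t 51.0 grasp [0.5332 0.0176 0.0209] F [-1.3  0.   4.1] op 0.262 q7 1.02
t 51.6 grasp [0.5326 0.0167 0.1195] F [-0.3 -0.1 -0.7] op 0.264 q7 1.17
t 52.9 grasp [ 0.4808 -0.0744  0.1299] F [0.2 0.6 0.5] op 0.263 q7 0.47
push1 False
t 54.7 grasp [ 0.5325 -0.1132  0.0338] F [ 0.2  0.3 -0.1] op 0.261 q7 0.44
push2 True
t 55.2 grasp [ 0.5432 -0.121   0.0329] F [-0.8 -0.8  3.2] op 0.259 q7 0.47
```

View pics/s17.png

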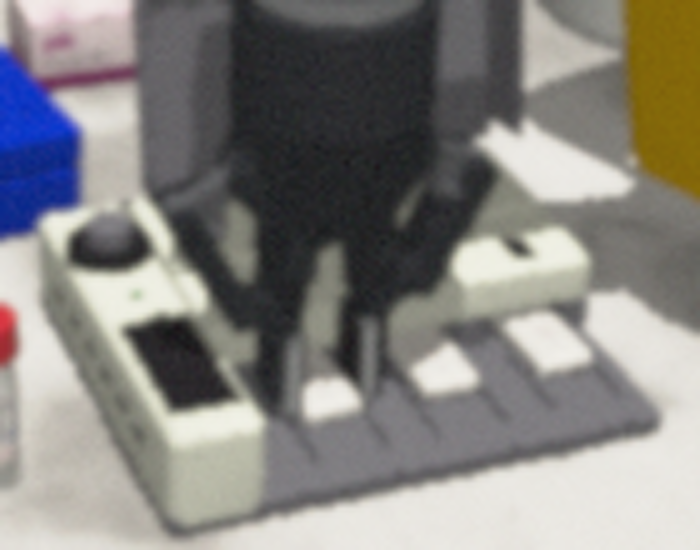

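```bash
python3 - <<'E'
from h import *
release()
bot.movel(tp([.50,-.34,.30]),vel=.35)
c=cap('top'); s=cap('side'); 
S=readersegs(); S.append([p+np.r_[rw(0,.05,0)[:2]-rw(0,0,0)[:2],0] for p in S[5]])
overlay(c,(235,210,120,140),4.2,S,'t18o');zoom(s,270,250,140,80,5.5,'s18'); st()
E
```

```text
reader xy [-0.0374  0.0501]
t 55.9 grasp [ 0.543  -0.121   0.0324] F [ 0.  -0.   0.3] op 0.403 q7 0.47
t 57.6 grasp [ 0.5005 -0.3375  0.2984] F [0.3 0.4 0.3] op 0.398 q7 1.12
```

View pics/t18o.png

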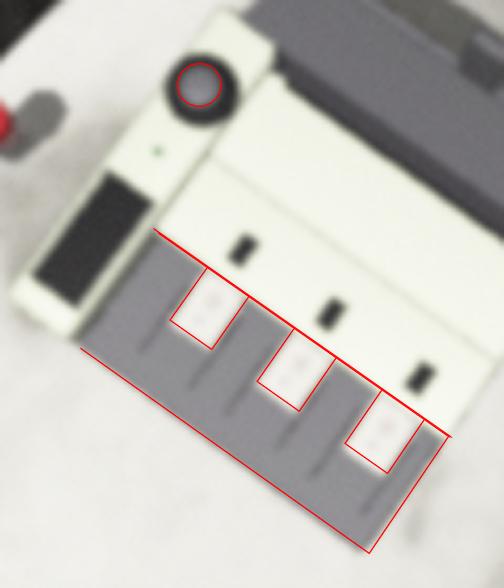

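View pics/s18.png

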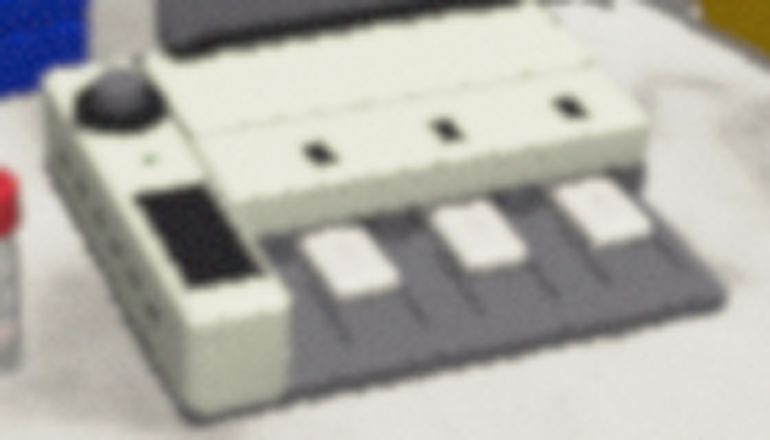

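```bash
python3 - <<'E'
from h import *
p=lidp(.180,0,1.74)
hand.gripper_to(.45,40)
bot.movel(tp(np.array([.56,-.27,.34])),vel=.3)
bot.goto(tp(p+[0,0,.07]),rv(YAW+np.pi)); bot.wait(.2); st()
c=cap('top','t19');zoom(c,390,240,170,170,3.4,'t19z'); zoom(c,260,170,170,150,4,'t19l')
s=cap('side');zoom(s,200,80,260,200,3,'s19'); zoom(s,270,250,140,80,5.5,'s19c')
E
```

```text
t 59.0 grasp [ 0.6258 -0.2453  0.3028] F [-0.5 -0.4  0.3] op 0.453 q7 0.92
```

View pics/t19z.png

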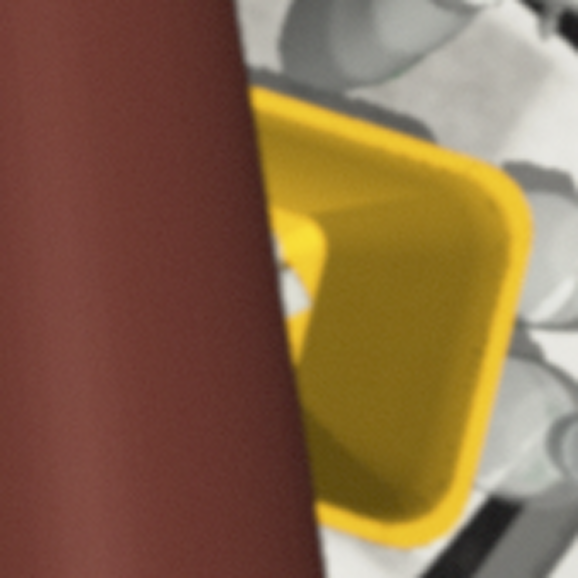

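View pics/s19.png

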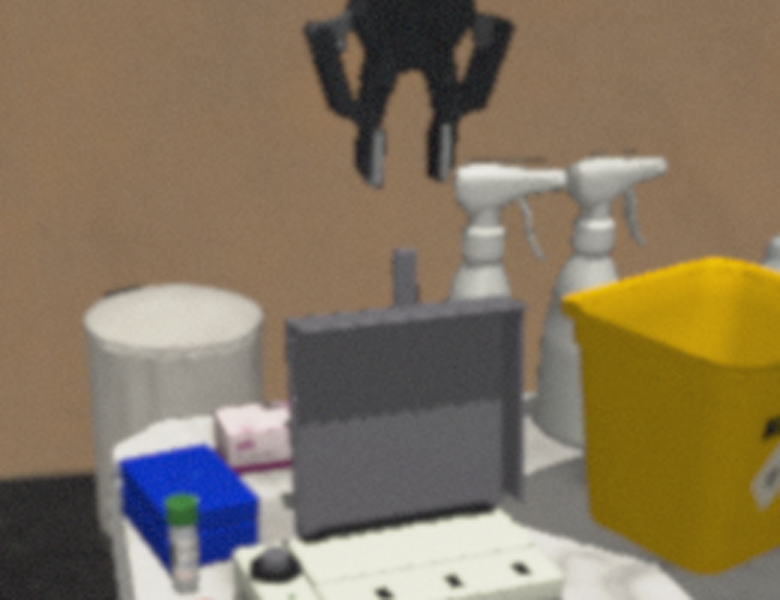

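View pics/t19l.png

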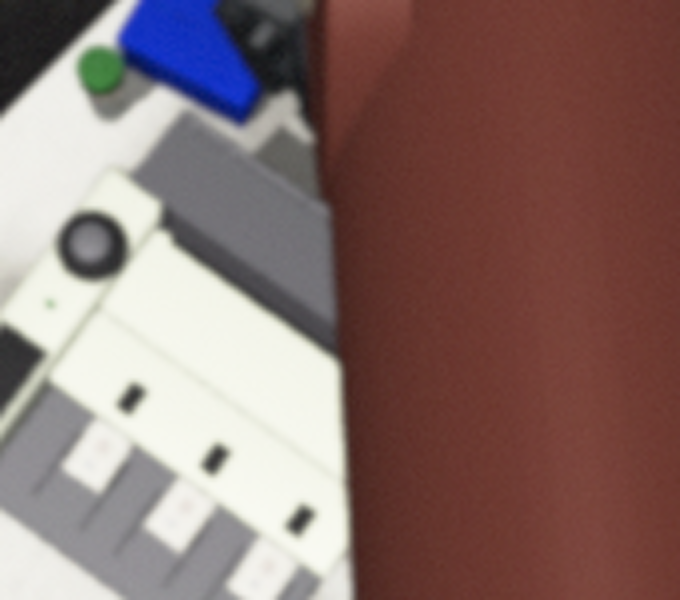

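```bash
python3 - <<'E'
from h import *
c=cap('top')
a=cv2.imread('pics/t9.png')[240:410,390:560];b=cv2.imread('pics/top0.png')[240:410,390:560]
for uv in((150,310),(155,345),(232,360),(200,300)):
    P=ray(c,unz(uv,(390,240),3.4),.02)[0]; print(uv,P,np.linalg.norm(P[:2]-TUB))
im=np.hstack([a,b])[50:130]
im=np.hstack([a[50:130,:110],b[50:130,:110]]);cv2.imwrite('pics/tubcmp.png',cv2.resize(im,None,fx=3.6,fy=3.6,interpolation=cv2.INTER_CUBIC))
E
```

```text
(150, 310) [ 0.44612654 -0.41146972  0.02      ] 0.029981584929459102
(155, 345) [ 0.42655065 -0.41311932  0.02      ] 0.04072923834336444
(232, 360) [ 0.41728642 -0.45636377  0.02      ] 0.04426167719623172
(200, 300) [ 0.45111258 -0.44039927  0.02      ] 0.007028126536119794
```

View pics/tubcmp.png

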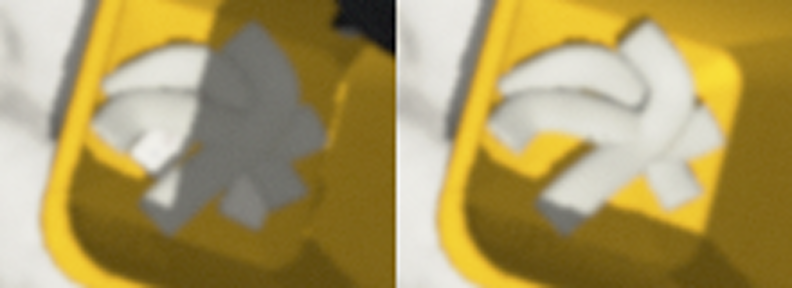

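```bash
python3 - <<'E'
from h import *
p=lidp(.180,0,1.74)
print(bot.movel(tp(p),vel=.15,force_limit=8)); st()
hand.gripper_to(0,35); bot.wait(.1); st()
for a in list(np.linspace(1.74,.1,13)[1:]):
    bot.movel(tp(lidp(.180,0,a)),vel=.2)
    o=bot.get_obs()
    print(round(a,2),np.round(o['force'],1),round(o['opening'],3))
zoom(cap('side'),240,200,220,150,3.5,'s20')
E
```

```text
False
t 59.7 grasp [ 0.6269 -0.2436  0.2328] F [-0.1 -0.8  0.1] op 0.450 q7 0.88
t 60.1 grasp [ 0.6265 -0.2447  0.2338] F [-3.1 -1.5  5.4] op 0.197 q7 0.88
1.6 [-1.8 -3.   6.9] 0.201
1.47 [-4.4 -3.1 10. ] 0.202
1.33 [-4.2 -2.3  9.6] 0.204
1.19 [-5.  -0.8 10.1] 0.199
1.06 [-6.6  0.8  7.9] 0.202
0.92 [-4.8  2.8  6.4] 0.2
0.78 [-3.9  2.6  4.5] 0.204
0.65 [-2.4  2.4  3.2] 0.202
0.51 [-1.   3.6  1.5] 0.205
0.37 [ 2.   3.4 -0.6] 0.201
0.24 [ 3.   3.1 -1. ] 0.202
0.1 [ 3.   3.4 -0.9] 0.199
```

View pics/s20.png

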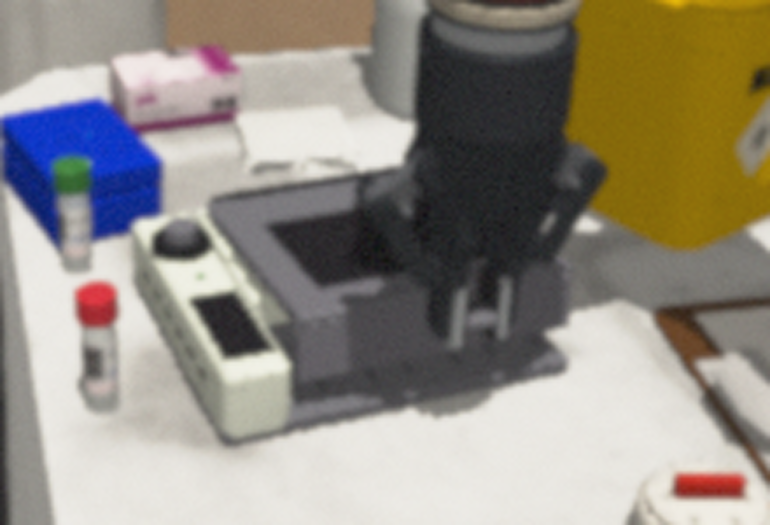

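```bash
python3 - <<'E'
from h import *
print(bot.movel(tp(lidp(.180,0,.03)),vel=.08,force_limit=10)); st()
print(bot.movel(tp(lidp(.180,0,-.04)),vel=.04,force_limit=10)); o=st()
z=o['tcp_pos'][2]-G; print('a est',(z-.0545)/.18)
bot.wait(.3)
hand.gripper_to(.45); st()
x,y=rxy(bot.get_obs()['tcp_pos']); bot.movel(tp(rw(x,y,.2)),vel=.25)
bot.movel(tp(np.array([.50,-.30,.30])),vel=.3)
s=cap('side');zoom(s,240,200,220,150,3.5,'s21');c=cap('top');zoom(c,220,190,170,160,3.7,'t21')
for a in(0,.05,.1): print(a,[np.round((proj(s,lidp(*v,a))[0]-[240,200]+.5)*3.5) for v in((.190,0),(.152,.086),(.152,-.074))])
E
```

```text
False
t 63.8 grasp [ 0.458  -0.1198  0.0603] F [ 4.2  3.7 -0.4] op 0.198 q7 0.41
True
t 64.0 grasp [ 0.458  -0.1195  0.0572] F [-1.5  0.2  6.4] op 0.199 q7 0.40
a est 0.015020455001143209
t 64.7 grasp [ 0.4585 -0.1186  0.0565] F [-0.5  0.4  0.1] op 0.452 q7 0.40
0 [array([481., 348.]), array([298., 340.]), array([568., 284.])]
0.05 [array([482., 332.]), array([298., 328.]), array([569., 272.])]
0.1 [array([483., 316.]), array([298., 315.]), array([570., 260.])]
```

View pics/s21.png

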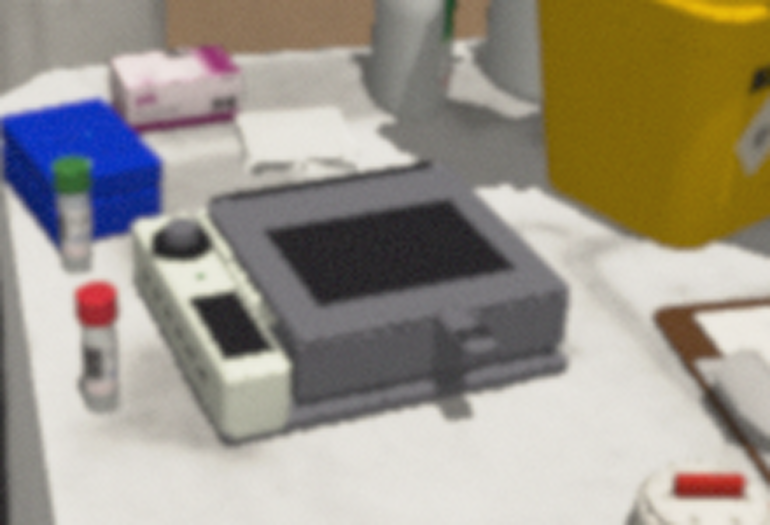

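View pics/t21.png

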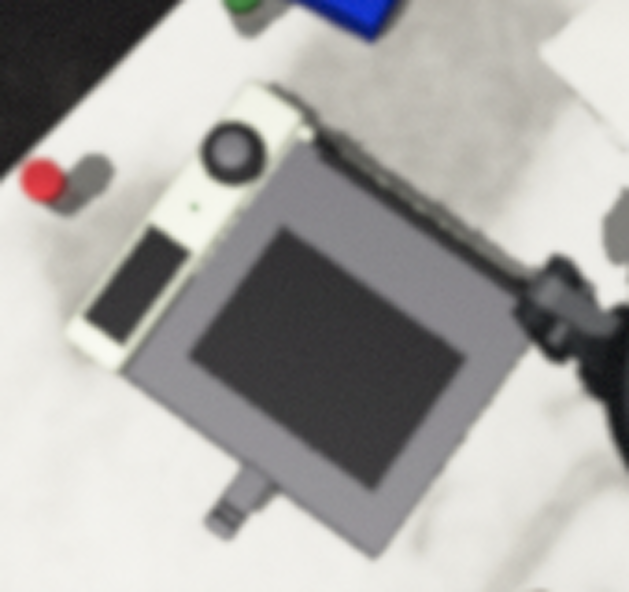

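```bash
python3 - <<'E'
from h import *
hand.gripper_to(0,30)
psi=YAW+np.pi
bot.movel(tp(rw(-.060,0,.2)),vel=.35)
bot.movel(tp(rw(-.060,0,.09)),vel=.2)
print(bot.movel(tp(rw(-.060,0,.065)),vel=.03,force_limit=12)); st()
bot.movel(tp(rw(-.060,0,.14)),vel=.25)
bot.movel(tp(rw(.045,.109,.14)),vel=.3); bot.wait(.2)
bot.movel(tp(rw(.045,.109,.090)),vel=.15); st()
zoom(cap('side'),240,200,140,110,5,'s22')
E
```

```text
True
t 68.7 grasp [ 0.4955 -0.1479  0.0757] F [-2.2  0.9  8.3] op 0.001 q7 0.52
t 70.5 grasp [ 0.6443 -0.1219  0.0901] F [0.6 0.6 0.2] op -0.001 q7 0.59
```

View pics/s22.png

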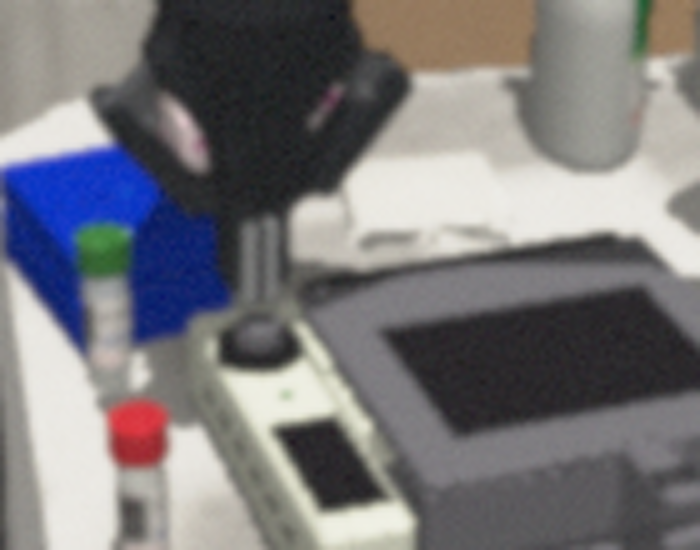

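```bash
python3 - <<'E'
from h import *
print(bot.movel(tp(rw(.045,.109,.081)),vel=.05,force_limit=2.5)); st()
for z in(.079,.078,.077,.076,.075,.074,.073,.072,.071):
    r=bot.movel(tp(rw(.045,.109,z)),vel=.03,force_limit=12); o=st()
    if o['force'][2]>12 or r: break
zoom(cap('side'),240,200,140,110,5,'s23')
E
```

```text
False
t 70.8 grasp [ 0.6443 -0.1218  0.0809] F [ 0.6 -0.6 -0.3] op -0.000 q7 0.59
t 71.1 grasp [ 0.6447 -0.1217  0.0794] F [0.7 0.  0. ] op -0.003 q7 0.58
t 71.3 grasp [ 0.6447 -0.1217  0.0783] F [0.9 0.6 2.3] op -0.002 q7 0.58
t 71.6 grasp [ 0.6447 -0.1217  0.0773] F [ 1.3 -0.3  2.7] op 0.000 q7 0.58
t 71.8 grasp [ 0.6446 -0.1217  0.0762] F [ 0.9 -0.7  3.2] op 0.000 q7 0.58
t 72.1 grasp [ 0.6446 -0.1217  0.0752] F [1.  0.2 3.4] op -0.001 q7 0.58
t 72.3 grasp [ 0.6446 -0.1217  0.0749] F [ 1.5 -0.6  6.7] op 0.001 q7 0.58
t 72.6 grasp [ 0.6447 -0.1215  0.0748] F [-0.2 -0.7 10.6] op 0.002 q7 0.58
t 72.8 grasp [ 0.6446 -0.1214  0.0747] F [-3.1 -0.2 15.7] op -0.004 q7 0.58
```

View pics/s23.png

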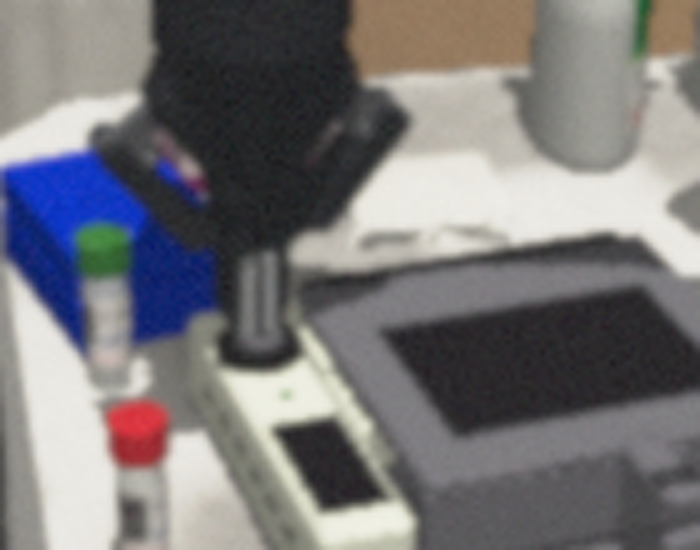

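```bash
python3 - <<'E'
from h import *
bot.movel(tp(rw(.045,.109,.0825)),vel=.05); bot.wait(.3)
f0=np.mean([ (bot.wait(.02),bot.get_obs()['force'][2])[1] for _ in range(10)])
for z in np.arange(.0805,.0727,-.0004):
    bot.movel(tp(rw(.045,.109,z)),vel=.03)
    v=[]
    for _ in range(8): bot.wait(.02); o=bot.get_obs(); v.append((o['force'][2]-f0,o['tcp_pos'][2]-G))
    v=np.mean(v,0); print('%.4f act %.4f F %.2f'%(z,v[1],v[0]))
    if v[0]>12: break
bot.movel(tp(rw(.045,.109,.15)),vel=.15); st()
E
```

```text
0.0805 act 0.0804 F 0.20
0.0801 act 0.0801 F -0.16
0.0797 act 0.0799 F 1.07
0.0793 act 0.0794 F 1.37
0.0789 act 0.0789 F 1.58
0.0785 act 0.0785 F 1.73
0.0781 act 0.0781 F 2.14
0.0777 act 0.0777 F 2.06
0.0773 act 0.0774 F 2.22
0.0769 act 0.0769 F 2.64
0.0765 act 0.0765 F 3.00
0.0761 act 0.0761 F 3.07
0.0757 act 0.0757 F 3.75
0.0753 act 0.0753 F 3.45
0.0749 act 0.0749 F 3.89
0.0745 act 0.0749 F 5.64
0.0741 act 0.0749 F 7.18
0.0737 act 0.0748 F 8.60
0.0733 act 0.0748 F 10.23
0.0729 act 0.0747 F 11.79
t 82.1 grasp [ 0.6438 -0.1219  0.1486] F [-0.8 -0.5 -0.7] op -0.005 q7 0.64
```

```bash
python3 - <<'E'
from h import *
bot.movel(tp(np.array([.48,-.15,.33])),vel=.35); 
c=cap('top','t24');zoom(c,390,240,170,170,3.4,'t24z')
s=cap('side','s24');zoom(s,220,130,280,210,2.8,'s24z'); st()
E
```

```text
t 83.0 grasp [ 0.4806 -0.1501  0.328 ] F [-0.4  0.2  0.9] op 0.002 q7 0.85
```

View pics/t24.png

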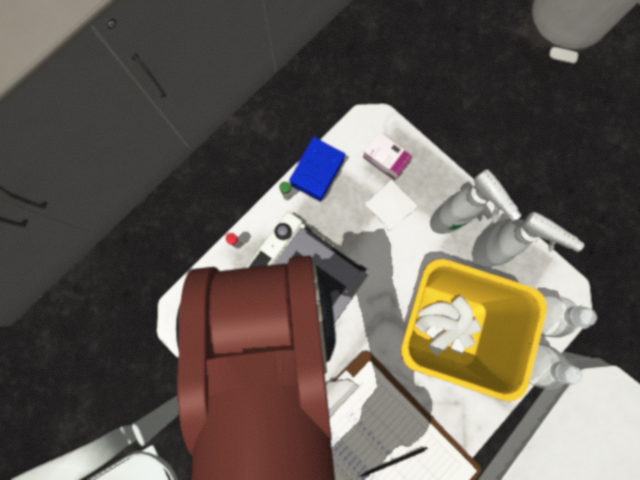

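View pics/t24z.png

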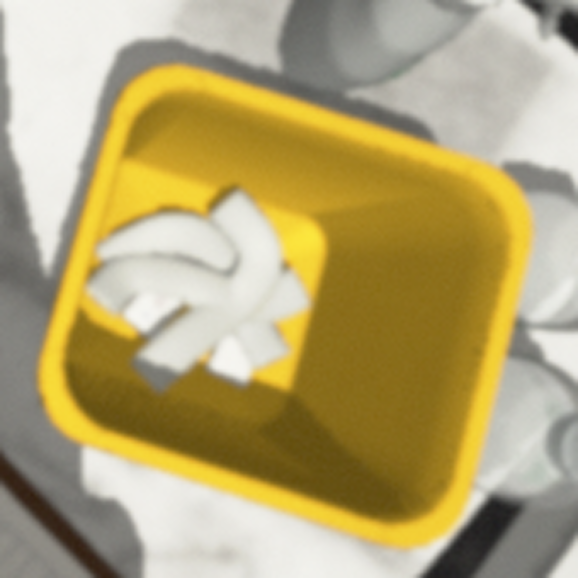

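View pics/s24z.png

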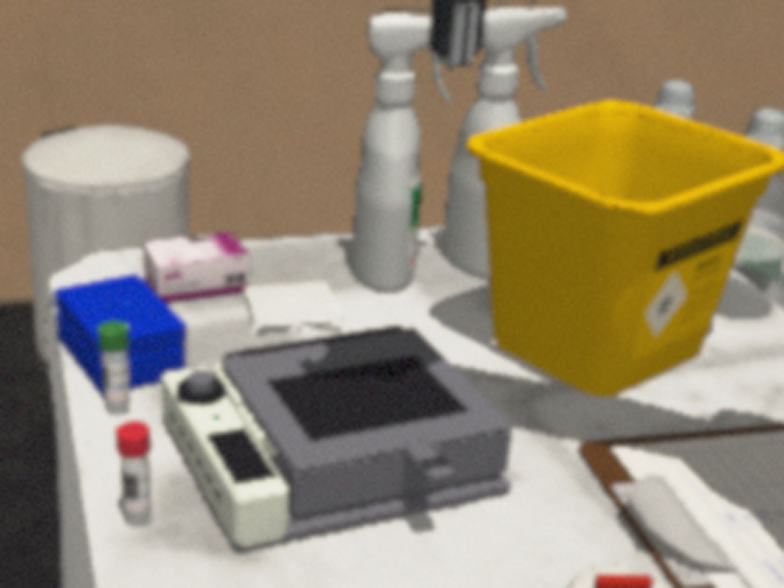

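```bash
python3 - <<'E'
from h import *
o=st(); job.sign_off(); st()
E
```

```text
t 83.0 grasp [ 0.4806 -0.1501  0.328 ] F [-0.4  0.2  0.9] op 0.002 q7 0.85
the job is handed in; nothing more can be done
the job is handed in; nothing more can be done
```

The reader is loaded and its next run started; I handed the job in at 83 s of the 210 s allowed.

- **Lid and spent cassettes:** I folded the lid up to its stop. Two spent cassettes were in the reader, in the middle and right lanes, and the left lane was empty. I drew both straight out and dropped them in the tub. The last top picture shows both in the upright tub, about 30 to 45 mm from its centre.
- **Unread cassettes:** There were three, all face up. I slid one into each lane, window first, until the push met the stop. The picture just before closing shows all three tails where fully seated cassettes should be, to about 1 to 2 mm, and centred in their lanes. I could not see them once the lid was shut.
- **Lid shut:** I closed the lid and pressed its panel. It was hard against the reader, at about 0.005 rad by contact height.
- **Start button:** I pressed it only with the lid shut. I ran the stroke twice, the second time to measure it: 5.0 mm of travel, about 4 N at the bottom. It was then released.
- **Bystanders:** The vials and the cooling block were not touched and stand where they were. The gripper ended clear of everything.

Side-camera overlays sat 1 to 3 pixels off the top camera's throughout. I worked from the top view, which the near-zero sideways force on each grasp supported. No slackened grip or knocked cassette was seen.

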